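# Lap, cover and lock a screened terminal box

### The job

Dress the bare top face of the three-chamber aluminium box with the orange lapping block: one unbroken stroke from the cable-gland end to the plain end, the block square across both long rails and pressed flat with a steady 10 N or so; then set the block back on its mat. Fit each grey cover that is on the bench into an opening of the box, any one, with its ribs toward the long walls, and press it down past the contact springs until it is fully home and level; openings without a cover stay open. Then, with the yellow driver's blade in the slot, turn every cover's lock clockwise to its stop, put the driver back upright in its stand, and do not disturb the multimeter, the solder reel or the blue capacitor.

Things in the scene. Friction and masses are not known exactly. Their poses are not given: they have to be found in the camera images.
- box: Fixed aluminium box, blue-sided, 100 (x) x 250 (y) x 60 mm high, with three 60 x 60 mm open chambers in a row along y, 80 mm apart; 20 mm rails (long walls) and webs form its bare flat top face. Origin: centre of the underside, z up. A black cable gland (31 mm long) sticks out of the +y end; the -y end is plain; low feet, 21 mm long. The stroke: block's centre from y = +0.10 to -0.10 at x = 0.
- opening_0 (a point): Centre of the opening nearest the gland end, level with the top face; axes as the box. In both long walls, 8.5 mm below the face, a sprung copper contact strip stands 2.8 mm into the opening. On the two short (y) sides are 13 mm deep lock ledges, 2 to 7 mm below the face, 40 mm long.
- opening_1 (a point): The same for the middle opening.
- opening_2 (a point): The same for the opening at the plain end.
- lap: Lapping block: orange holder with a black grip bar over a sprung grey sole 110 (x) x 46 mm (y). Grip bar 76 mm long (x), 26 mm wide (y), 34 mm high, its top 68 mm above the origin; grip it across its width. Origin: centre of the unpressed sole's underside; pressed on a surface, it sinks below that surface's level by the sole's travel. 0.26 kg.
- lap_sole (a joint): How far the sole is pressed into the holder, m: 0 to 0.010. The spring pushes with 4 N at the first movement and 1.3 N more each mm: 10 N is about 0.005; the weight of the block alone does not move it.
- mat: Black and blue rubber mat, fixed, 155 (x) x 110 (y) x 3 mm: the lapping block's place, its long side along the mat's x. Origin: centre of the underside.
- driver: Driver, 125 mm long, upright in its stand, where its collar rests on the stand's top. Yellow square handle 26 x 26 mm (faces across x and y) from 60 to 124 mm above the tip; black collar 32 mm across, underside 50 mm above the tip; 8 mm shaft; flat blade 14 mm wide (x), 3 mm thick (y). Origin: the blade's tip; z up along the handle. 0.14 kg.
- stand_hole (a point): Mouth of the driver stand's vertical through hole, 21 mm across, in the top of a fixed grey block 64 x 64 mm and 60 mm high on a 80 x 80 mm foot, standing in the low black tool tray; the point is 63 mm above the bench.
- cover_0: Grey cover 74 x 74 x 6 mm on two ribs 14 mm high, with a black square boss (32 x 32 mm, 22 mm high, top 42 mm above the rib feet) to grip by. Origin: centre, at the rib feet, on which it lies; z up. Ribs: along y, 57 mm long, outer faces 57.4 mm apart, rounded feet; they go beside the box's long walls (cover x along box x, either way round), 1.3 mm play a side. 0.18 kg. Can be absent.
- seat_0 (a point): Centre of the underside of cover_0's plate, 14 mm above the rib feet; level with the box's face (60 mm up) when home. Laid into an opening, a cover rests on the contact strips about 7 mm too high; 10 to 15 N on its boss pushes it home, and the strips then hold it by friction.
- slot_0 (a point): Centre of the slot in cover_0's lock, at the top of its brass head, level with the boss top, on the cover's axis. The slot runs along its x: 18 mm long, 5 mm wide, 6 mm deep. A blade still twisted hard in the slot drags the cover up with it as it is drawn out: ease it back a little first (it has about 0.14 rad of play each way).
- lock_0 (a joint): Turn of cover_0's lock, rad: 0 open (slot, and the 44 mm lock bar under the cover, along the cover's x), 1.57 locked, at a stop. Grows clockwise seen from above; friction 0.1 N m. The bar passes under the box's ledges only if the cover is home.
- cover_1: Another such cover. May be absent.
- seat_1 (a point): Centre of the underside of cover_1's plate, 14 mm above the rib feet; level with the box's face (60 mm up) when home.
- slot_1 (a point): Centre of the slot in cover_1's lock, at the top of its brass head, level with the boss top, on the cover's axis. The slot runs along its x: 18 mm long, 5 mm wide, 6 mm deep.
- lock_1 (a joint): Turn of cover_1's lock, rad: 0 open (slot, and the 44 mm lock bar under the cover, along the cover's x), 1.57 locked, at a stop. Grows clockwise seen from above; friction 0.1 N m. The bar passes under the box's ledges only if the cover is home.
- cover_2: Another such cover. May be absent.
- seat_2 (a point): Centre of the underside of cover_2's plate, 14 mm above the rib feet; level with the box's face (60 mm up) when home.
- slot_2 (a point): Centre of the slot in cover_2's lock, at the top of its brass head, level with the boss top, on the cover's axis. The slot runs along its x: 18 mm long, 5 mm wide, 6 mm deep.
- lock_2 (a joint): Turn of cover_2's lock, rad: 0 open (slot, and the 44 mm lock bar under the cover, along the cover's x), 1.57 locked, at a stop. Grows clockwise seen from above; friction 0.1 N m. The bar passes under the box's ledges only if the cover is home.
- meter: Multimeter, teal, 152 x 69 x 44 mm, lying on its back: leave it alone. Origin: centre of the underside.
- reel: Solder reel with a yellow flange, 52 mm across, 47 mm high: leave it alone. Origin: on the underside.
- capacitor_blue: Blue can capacitor, 36 mm across, 56 mm high, upright: leave it alone. Origin: centre of the underside.

How it is judged:
On the way, in this order (a step that is already met when the one before it is completed fails the run):
1. the lapping block presses flat on the box's top face with 4 to 18 N at the end with the cable gland (y of lap in the frame of box between 0.085 and 0.2 m and x of lap in the frame of box between -0.015 and 0.015 m and contact force between lap and box between 4 and 18 N and angle between the x axis of lap and the x axis of box, either way round below 0.2 rad and angle between lap's own z axis and vertical below 0.08 rad), for 0.1 s.
2. the lapping block presses flat on the box's top face with 4 to 18 N a quarter of the way along, moving along (y of lap in the frame of box between 0.033 and 0.067 m and x of lap in the frame of box between -0.015 and 0.015 m and contact force between lap and box between 4 and 18 N and angle between the x axis of lap and the x axis of box, either way round below 0.2 rad and angle between lap's own z axis and vertical below 0.08 rad and linear speed of lap above 0.01 m/s), for 0.1 s.
3. the lapping block presses flat on the box's top face with 4 to 18 N at the middle, moving along (y of lap in the frame of box between -0.017 and 0.017 m and x of lap in the frame of box between -0.015 and 0.015 m and contact force between lap and box between 4 and 18 N and angle between the x axis of lap and the x axis of box, either way round below 0.2 rad and angle between lap's own z axis and vertical below 0.08 rad and linear speed of lap above 0.01 m/s), for 0.1 s.
4. the lapping block presses flat on the box's top face with 4 to 18 N three quarters of the way along, moving along (y of lap in the frame of box between -0.067 and -0.033 m and x of lap in the frame of box between -0.015 and 0.015 m and contact force between lap and box between 4 and 18 N and angle between the x axis of lap and the x axis of box, either way round below 0.2 rad and angle between lap's own z axis and vertical below 0.08 rad and linear speed of lap above 0.01 m/s), for 0.1 s.
5. the lapping block presses flat on the box's top face with 4 to 18 N at the plain end (y of lap in the frame of box between -0.2 and -0.085 m and x of lap in the frame of box between -0.015 and 0.015 m and contact force between lap and box between 4 and 18 N and angle between the x axis of lap and the x axis of box, either way round below 0.2 rad and angle between lap's own z axis and vertical below 0.08 rad), for 0.1 s.
6. the lapping block is back on its mat (x of lap in the frame of mat between -0.04 and 0.04 m and y of lap in the frame of mat between -0.04 and 0.04 m and z of lap in the frame of mat below 0.008 m and angle between lap's own z axis and vertical below 0.05 rad and linear speed of lap below 0.02 m/s), for 0.2 s.
7. every cover on hand is pressed fully home and level in an opening ((horizontal distance between seat_0 and opening_0 below 0.004 m or horizontal distance between seat_0 and opening_1 below 0.004 m or horizontal distance between seat_0 and opening_2 below 0.004 m) and z of seat_0 in the frame of box between 0.057 and 0.0616 m and angle between each of cover_0, cover_1, cover_2's own z axis and vertical below 0.035 rad and (horizontal distance between seat_1 and opening_0 below 0.004 m or horizontal distance between seat_1 and opening_1 below 0.004 m or horizontal distance between seat_1 and opening_2 below 0.004 m) and z of seat_1 in the frame of box between 0.057 and 0.0616 m and (horizontal distance between seat_2 and opening_0 below 0.004 m or horizontal distance between seat_2 and opening_1 below 0.004 m or horizontal distance between seat_2 and opening_2 below 0.004 m) and z of seat_2 in the frame of box between 0.057 and 0.0616 m), for 0.2 s.
8. the lock of every cover on hand is turned clockwise to its stop (past 1.35 rad) (value of joint each of lock_0, lock_1, lock_2 above 1.35 rad), for 0.2 s.
At the end, for the whole second after the job is handed in: Each cover on hand is in an opening (within 4 mm), its plate within 1.6 mm of the face, level to 2 degrees, its lock past 1.35 rad; the lapping block lies flat within 40 mm of the mat's centre each way; the driver is in the stand's hole, upright to 6 degrees; all at rest (all of step 6 and all of step 7 and all of step 8 and horizontal distance between driver and stand_hole below 0.009 m and height (world z) of driver below 0.018 m and angle between driver's own z axis and vertical below 0.1 rad and linear speed of each of cover_0, cover_1, cover_2, driver below 0.02 m/s); the robot touches nothing.
It fails at once if the lapping block is pressed on the box with more than 30 N (contact force between lap and box above 30 N).
It fails at once if the lapping block is lifted off the face in the middle of the stroke (3 to 15 mm above the face, over the middle 140 mm) (x of lap in the frame of box between -0.03 and 0.03 m and y of lap in the frame of box between -0.07 and 0.07 m and z of lap in the frame of box between 0.0635 and 0.075 m).
It fails at once if the multimeter is moved more than 3 cm (distance of meter from where it was at the start of the episode above 0.03 m).
It fails at once if the solder reel is moved more than 3 cm (distance of reel from where it was at the start of the episode above 0.03 m).
It fails at once if the blue capacitor is moved more than 3 cm (distance of capacitor_blue from where it was at the start of the episode above 0.03 m).
Of cover_0, cover_1, cover_2 only 2 to 3 are there at a start; the rules pass over those that are not, and their reading is None.
At some moment in a run one of cover_0, cover_1, cover_2, lap may be knocked a few centimetres aside while the robot is not near it.
It also fails if it takes over 210 s, if anything falls off the work surface, if the arm or the gripper's body presses on something with over 40 N, if the wrist force passes 120 N, or if a joint passes its speed limit or range.

### The arm

A 7-joint arm with a two-finger parallel gripper is mounted at the origin on a cart in front of the work surface, level with it; the furniture and walls round the work are solid. World frame = base frame: x ahead of the robot, y to its left, z up, the work surface at z = 0. Lengths are in m, angles in rad, forces in N, time in s.
With the tool pointing down it reaches from about 0.4 to 0.875 m from the base axis. Payload 19.3 kg.
Tool frame: the origin (TCP) lies at the very end of the fingers, on their centre line; the grasp point (between the pads) lies 19 mm behind it (env.grasp_offset is the distance from the TCP to the grasp point, in m); z points along the fingers, y is the line along which they close (so a half turn about z gives the same grasp; the last joint's range is limited). The gripper opens to 85 mm and grips with 20 to 120 N. Pads are 22 mm wide; open, the fingers measure 114 mm over their backs; the gripper's body (76 mm by 85 mm) begins 54 mm behind the grasp point. The pads swing forward as they close: fully open they stand 13 mm farther back than shut.
Start: joints at [1.269, 0.521, -0.036, 1.599, 0.021, 1.021, -0.113], TCP at [0.144, -0.608, 0.231] pointing down, gripper open.
Joint ranges: [-2.91, 2.91], [-0.3, 2.13], [-1.5, 1.42], [0.17, 2.43], [-1.26, 4.41], [0.16, 1.93], [-2.52, 2.52]. Speed limits (rad/s): [1.89, 1.89, 2.39, 2.39, 3.01, 3.01, 3.01].

### API

Orientations are given as a 3x3 rotation matrix whose columns are the frame's x, y, z axes.
In Python, from bench import env gives the robot as it stands.
- The arm moves only by the tool arm_command, never from a script. Its argument "plan" is a list of rows, each a list of 2 entries, a list of its own where there are three numbers: the shift along the world's x, y, z in units of 25 mm (1.0 is 25 mm), then the turn about the world's z in degrees. A call has 1 to 8 rows; each row shifts and turns the commanded pose from where the row before left it; what a row does not reach is not made up. A row lasts 1/12 s, in which the tool goes at most 41.7 mm and 7.16 degrees, less where a joint would pass 70% of its speed; a pose out of reach is approached as far as the arm can. A call is refused whole if a number of a shift passes 1 or a number of a turn 7.16, either way. A call with a gripper value outside its range is refused whole. "hand" is the opening, from -1 (shut) to 1 (fully open), set as the call begins (left out, the last holds). The fingers move at their own pace and stop on an object; "squeeze" is the grip in N (left out, the last holds). Time passes only in rows, so rows that do not move let the fingers close. It gives the time, the measured TCP pose, the force, the opening and the grip force at its end, in the units of the state.
- env.observe(): the state, without advancing time (a new reading comes with each control period).
- env.grab_frame(name): name is "scene" or "side" or "wrist"; returns the picture (400x640x3 uint8, red, green, blue); there is no depth.
- env.calibration(name): a dict with "fov_y" (degrees; the focal length in pixels is half the picture's height over the tangent of half this angle, whatever the lens; pixels are square), "cx", "cy" (the principal point, pixels), "pose" (4x4, takes a point from camera to world coordinates); the wrist camera has in their place "tool_from_camera" (4x4, takes a point from camera to tool coordinates, whose origin is the TCP and whose axes are the flange's). Camera axes: x right, y up, looking along -z (the intrinsics and any distortion apply to the point x, -y, -z); pixel columns grow to the right and rows downward; lengths in m; the calibration is good to about 2 mm. A picture is of the moment at which its call begins: read the wrist's pose just before it. calibration takes no time and is no camera call.
- env.hand_in(): hands the job in; it is judged then, once.
The state is a dict: "clock": time; "joint_pos": joint angles; "qvel": joint speeds; "joint_torque": joint torques, N m; "tcp_pos": TCP position; "ee_rot": TCP orientation; "force": force on the tool from outside, world axes, zero at the start; "torque": the same for the moment, N m; "opening": finger opening in m; "grasp_force": force on a finger pad.
Only numpy, scipy, OpenCV 4.12 (cv2) and the standard library are available. Lean on these libraries where they do the work, as an engineer would, in place of code of your own. Each camera call takes 0.05 s, during which the arm holds its last target. There are 200 camera calls.

## Working session

There is one attempt and no reset: what is moved stays moved. The work goes in short steps, Python scripts to look and compute and a tool call to move; the robot and the scene stay as the last step left them, time stands still between calls to the robot, and variables do not carry over. Pictures are saved under pics/ and viewed, at most 14 in all, crops included, and the job is handed in when it is done.

Besides the shell and the picture viewer there is one more tool, called after "Request:" by a JSON object that holds its "op" and its "data", one argument or row to a line. arm_command: Moves the arm, as the interface text tells. Its arguments: {"type":"object","properties":{"plan":{"type":"array","items":{"type":"array"}},"hand":{"type":"number"},"squeeze":{"type":"number"}},"required":["plan"]}

```bash
mkdir -p pics; ls; python3 - <<'E'
from bench import env
import cv2,numpy as np
np.set_printoptions(precision=4,suppress=True)
s=env.observe()
for k in s: print(k,s[k])
for n in("scene","side","wrist"):
    c=env.calibration(n);print(n,c)
    cv2.imwrite(f"pics/{n}0.png",env.grab_frame(n)[:,:,::-1])
E
```

```text
pics
clock 0.0
joint_pos [ 1.2688  0.522  -0.0363  1.6     0.0212  1.0211 -0.1128]
qvel [-0.0005  0.0002  0.0012  0.0005 -0.0014  0.0012  0.0001]
joint_torque [  0.0001 -92.7131   1.9799 -36.9933   0.0179   0.0082   0.0001]
tcp_pos [ 0.1435 -0.608   0.2307]
ee_rot [[ 0.9733  0.2297 -0.0003]
 [ 0.2297 -0.9733  0.001 ]
 [-0.0001 -0.0011 -1.    ]]
force [-0.1816  0.151   0.2596]
torque [-0.0583  0.0488  0.0218]
grasp_force 0.0
opening 0.08569553551579863
scene {'fov_y': 46.51338970701963, 'cx': 312.70492173335117, 'cy': 213.11212783844127, 'pose': array([[-0.7811,  0.3683, -0.5043, -0.0926],
       [-0.6242, -0.4833,  0.6138,  0.8853],
       [-0.0177,  0.7942,  0.6074,  0.9101],
       [ 0.    ,  0.    ,  0.    ,  1.    ]])}
side {'fov_y': 43.35581502047299, 'cx': 320.58012378049983, 'cy': 188.90739791986925, 'pose': array([[ 0.9341,  0.1696, -0.3142,  0.0287],
       [-0.357 ,  0.435 , -0.8266, -1.4679],
       [-0.0036,  0.8843,  0.4668,  0.9093],
       [ 0.    ,  0.    ,  0.    ,  1.    ]])}
wrist {'fov_y': 64.00844055297537, 'cx': 318.02179770618056, 'cy': 199.03618009327752, 'tool_from_camera': array([[ 0.0007,  0.9603,  0.2788,  0.0717],
       [ 1.    , -0.0006, -0.0004, -0.0013],
       [-0.0002,  0.2788, -0.9603, -0.1424],
       [ 0.    ,  0.    ,  0.    ,  1.    ]])}
```

View pics/scene0.png

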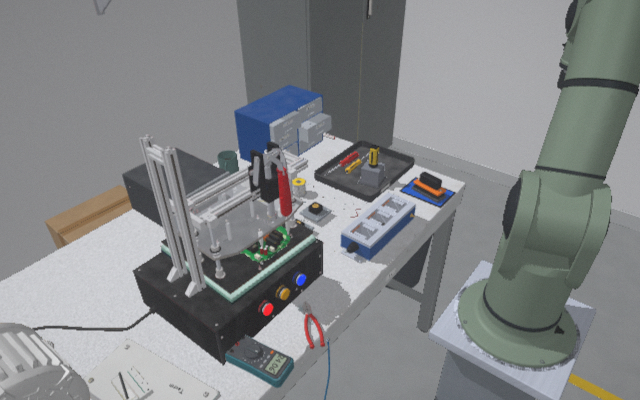

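View pics/side0.png

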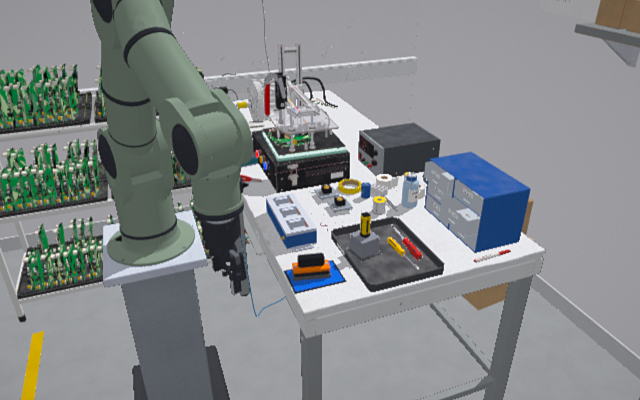

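```bash
cat > h.py <<'E'
import numpy as np,cv2
from bench import env
np.set_printoptions(precision=4,suppress=True)
def cam(n,s=None):
    c=env.calibration(n);f=200/np.tan(np.radians(c['fov_y']/2))
    if n=='wrist':
        s=s or env.observe();T=np.eye(4);T[:3,:3]=s['ee_rot'];T[:3,3]=s['tcp_pos'];P=T@c['tool_from_camera']
    else: P=c['pose']
    return f,c['cx'],c['cy'],P
def pix2w(C,u,v,z):
    f,cx,cy,P=C
    d=P[:3,:3]@np.array([(u-cx)/f,-(v-cy)/f,-1]);o=P[:3,3]
    return o+d*(z-o[2])/d[2]
def w2pix(C,p):
    f,cx,cy,P=C
    q=(np.asarray(p)-P[:3,3])@P[:3,:3]
    return np.array([cx+f*q[...,0]/-q[...,2],cy-f*q[...,1]/-q[...,2]]).T
def snap(n,name):
    s=env.observe();im=env.grab_frame(n)[:,:,::-1].copy();cv2.imwrite(f'pics/{name}.png',im)
    return cam(n,s),im
E
python3 - <<'E'
from h import *
S=cam('side');C=cam('scene')
for n,u,v,z in [('lap bar top',314,260,.071),('boxA',290,236,.06),('cover1',340,200,.042),('cover2',326,187,.042),('driver',365,214,.13),('mat',316,277,0)]:
    print(n,pix2w(S,u,v,z))
for n,u,v,z in [('lap bar top',431,178,.071),('cover1',316,205,.042),('driver',375,149,.13),('boxc',380,224,.06),('meter',260,358,.04)]:
    print(n,pix2w(C,u,v,z))
im=cv2.imread('pics/side0.png')[165:305,235:435]
cv2.imwrite('pics/side0c.png',cv2.resize(im,None,fx=4,fy=4,interpolation=2))
E
```

```text
lap bar top [ 0.4225 -0.3773  0.071 ]
boxA [ 0.4021 -0.2194  0.06  ]
cover1 [ 0.6465 -0.0358  0.042 ]
cover2 [0.6366 0.0747 0.042 ]
driver [ 0.6204 -0.289   0.13  ]
mat [ 0.4324 -0.3654  0.    ]
lap bar top [ 0.4143 -0.3444  0.071 ]
cover1 [ 0.646 -0.031  0.042]
driver [ 0.6096 -0.3058  0.13  ]
boxc [ 0.4249 -0.0517  0.06  ]
meter [0.3952 0.4846 0.04  ]
```

View pics/side0c.png

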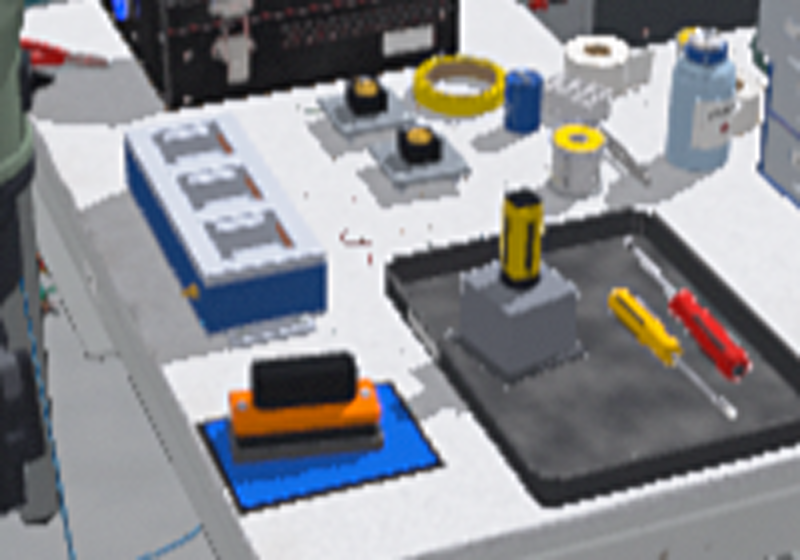

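Request:
{"op": "arm_command", "data": {
  "plan": [
    [[0.9, 1, 0.6], 0],
    [[0.9, 1, 0.6], 0],
    [[0.9, 1, 0.6], 0],
    [[0.9, 1, 0.6], 0],
    [[0.9, 1, 0.6], 0],
    [[0.9, 1, 0.6], 0],
    [[0.9, 1, 0.6], 0],
    [[0.9, 1, 0.6], 0]
  ]
}}

```text
clock: 0.82
tcp_pos: [0.3243, -0.4068, 0.352]
ee_rot: [[0.973, 0.23, -0.0], [0.23, -0.973, -0.0], [-0.0, -0.0, -1.0]]
force: [0.3, -0.6, 0.7]
opening: 0.0849
grasp_force: 0.0
```

Request:
{"op": "arm_command", "data": {
  "plan": [
    [[0.9, 1, 0.3], -3],
    [[0.9, 1, 0.3], -3],
    [[0.9, 1, 0], -3],
    [[0.9, 1, 0], -3],
    [[0, 0, 0], 0],
    [[0, 0, 0], 0]
  ]
}}

```text
clock: 1.32
tcp_pos: [0.4146, -0.3068, 0.3661]
ee_rot: [[1.0, 0.025, -0.0], [0.025, -1.0, 0.0], [-0.0, -0.0, -1.0]]
force: [-0.1, -1.3, -0.0]
opening: 0.0851
grasp_force: 0.0
```

```bash
python3 - <<'E'
from h import *
C,im=snap('wrist','w1'); s=env.observe()
print(s['clock'],s['tcp_pos'],s['ee_rot'])
E
```

```text
1.3667 [ 0.4136 -0.308   0.3661] [[ 0.9997  0.0237 -0.0005]
 [ 0.0237 -0.9997  0.0001]
 [-0.0005 -0.0001 -1.    ]]
```

View pics/w1.png

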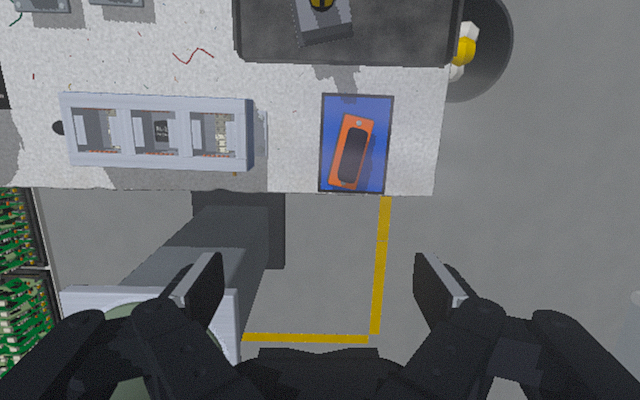

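```bash
cat >> h.py <<'E'
def mask(im,lo,hi,roi=None):
    m=cv2.inRange(cv2.cvtColor(im,cv2.COLOR_BGR2HSV),lo,hi)
    if roi: k=np.zeros_like(m);k[roi[1]:roi[3],roi[0]:roi[2]]=255;m&=k
    return m
def rect(C,m,z):
    "min-area rectangle in the world plane z of mask m: centre, sizes, angle of long side (deg)"
    c=max(cv2.findContours(m,0,1)[0],key=cv2.contourArea)[:,0]
    w=np.array([pix2w(C,u,v,z)[:2] for u,v in c],np.float32)
    (cx,cy),(a,b),t=cv2.minAreaRect(w*1000)
    if a<b:a,b,t=b,a,t+90
    return np.array([cx,cy,a,b,(t+90)%180-90])
E
python3 - <<'E'
from h import *
im=cv2.imread('pics/w1.png');C=cam('wrist')
print('orange',rect(C,mask(im,(5,150,100),(18,255,255),(300,80,420,210)),.037))
print('mat',rect(C,mask(im,(100,100,60),(125,255,255),(300,80,420,210)),.003))
for p in [(62,94),(247,98),(250,170),(66,166)]: print('box',pix2w(C,*p,.06))
for p in [(322,95),(394,97),(390,194),(319,191)]: print('mat',pix2w(C,*p,.003))
print('gland',pix2w(C,55,128,.03))
print('driver',pix2w(C,320,2,.13))
E
```

```text
orange [ 443.6955 -358.62     52.0752   42.221   -11.6655]
mat [ 426.9407 -362.8962  145.6769  100.7652   -1.2531]
box [0.492  0.0364 0.06  ]
box [ 0.4929 -0.2098  0.06  ]
box [ 0.3952 -0.2104  0.06  ]
box [0.3946 0.0501 0.06  ]
mat [ 0.5009 -0.3105  0.003 ]
mat [ 0.5007 -0.419   0.003 ]
mat [ 0.3495 -0.4261  0.003 ]
mat [ 0.3517 -0.3098  0.003 ]
gland [0.4446 0.0789 0.03  ]
driver [ 0.5893 -0.3045  0.13  ]
```

Request:
{"op": "arm_command", "data": {
  "plan": [
    [[0.8, 0.8, 0], -0.4],
    [[0.8, 0.8, 0], -0.4],
    [[0.8, 0.8, 0], -0.5],
    [[0.8, 0.8, 0], 0],
    [[0.2, 0.8, 0], 0],
    [[0, 0.4, 0], 0],
    [[0, 0, 0], 0],
    [[0, 0, 0], 0]
  ]
}}

```text
clock: 2.03
tcp_pos: [0.4978, -0.1994, 0.3664]
ee_rot: [[1.0, -0.001, -0.0], [-0.001, -1.0, -0.001], [-0.0, 0.001, -1.0]]
force: [0.1, -0.6, -0.2]
opening: 0.0851
grasp_force: 0.0
```

```bash
python3 - <<'E'
from h import *
C,im=snap('wrist','w2'); s=env.observe()
print(s['clock'],s['tcp_pos'],s['ee_rot'])
im=cv2.resize(im[60:360,60:620],None,fx=800/560,fy=800/560,interpolation=2)
cv2.imwrite('pics/w2c.png',im)
E
```

```text
2.0833 [ 0.4978 -0.1999  0.3664] [[ 1.     -0.0022 -0.0002]
 [-0.0022 -1.     -0.0007]
 [-0.0002  0.0007 -1.    ]]
```

View pics/w2.png

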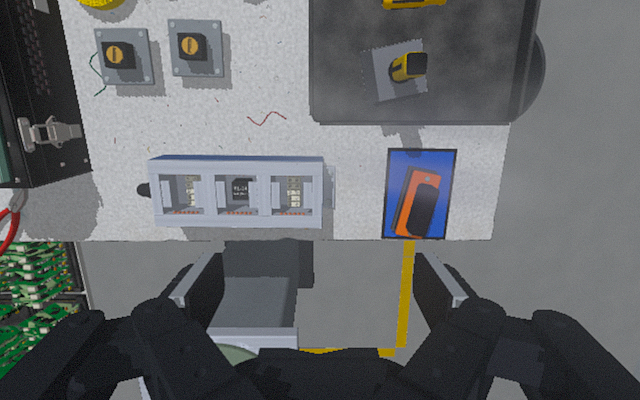

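```bash
python3 - <<'E'
from h import *
im=cv2.imread('pics/w2.png');C=cam('wrist')
for p in [(151,160),(323,164),(323,228),(151,223)]: print('box',pix2w(C,*p,.06))
for p in [(388,149),(457,150),(450,239),(382,238)]: print('mat',pix2w(C,*p,.003))
print('covers',rect(C,mask(im,(15,100,100),(30,255,255),(100,30,140,75)),.042),rect(C,mask(im,(15,100,100),(30,255,255),(175,30,205,65)),.042))
z=im[60:300,100:500]
z=cv2.resize(z,None,fx=2,fy=2,interpolation=2)
a=cv2.resize(im[140:250,365:475],None,fx=5,fy=5,interpolation=2)
b=cv2.resize(im[145:240,135:340],None,fx=3.9,fy=3.9,interpolation=2)
b=b[:,:800];o=np.zeros((595,800,3),np.uint8);o[:b.shape[0]]=b
cv2.imwrite('pics/boxc.png',b);cv2.imwrite('pics/lapc.png',a)
E
```

```text
box [0.4965 0.0367 0.06  ]
box [ 0.4904 -0.2058  0.06  ]
box [ 0.3935 -0.2061  0.06  ]
box [0.402  0.0506 0.06  ]
mat [ 0.5041 -0.309   0.003 ]
mat [ 0.5023 -0.4179  0.003 ]
mat [ 0.3508 -0.424   0.003 ]
mat [ 0.3528 -0.3078  0.003 ]
covers [636.5668  74.702   21.8957  19.7528  89.9197] [646.9791 -27.0977  21.1912  21.1152  83.894 ]
```

View pics/boxc.png

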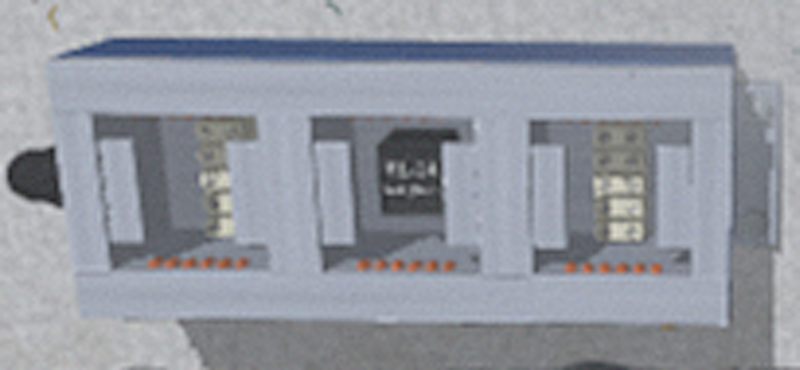

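View pics/lapc.png

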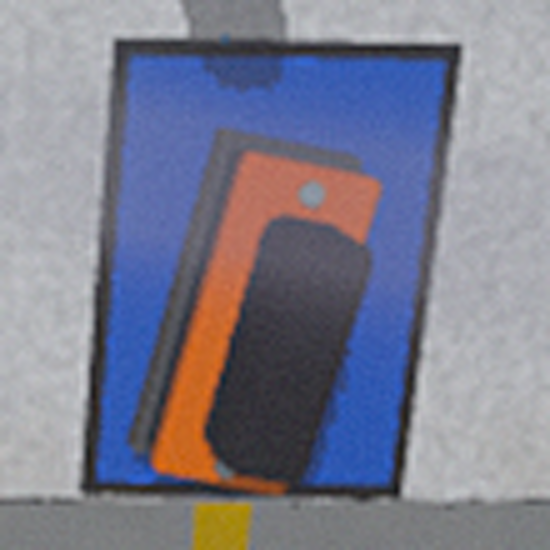

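```bash
cat >> h.py <<'E'
from scipy.optimize import least_squares
def fitpose(C,px,pts,p0):
    "planar pose (x,y,yaw) of model pts (n,3) seen at pixels px; C one camera or list"
    px=np.array(px,float);pts=np.array(pts,float)
    def tf(p): c,s=np.cos(p[2]),np.sin(p[2]);return np.c_[p[0]+c*pts[:,0]-s*pts[:,1],p[1]+s*pts[:,0]+c*pts[:,1],pts[:,2]]
    r=least_squares(lambda p:(w2pix(C,tf(p))-px).ravel(),p0,x_scale=[.01,.01,.1])
    return r.x,r.fun.reshape(-1,2)
E
python3 - <<'E'
from h import *
C=cam('wrist')
c=lambda l,s,ox,oy:[(u/s+ox,v/s+oy) for u,v in l]
px=c([(50,58),(733,62),(727,325),(78,318)],3.9,135,145)
print(fitpose(C,px,[(.05,.125,.06),(.05,-.125,.06),(-.05,-.125,.06),(-.05,.125,.06)],[.44,-.08,0]))
px=c([(93,114),(275,118),(692,121),(690,275),(112,270),(530,120),(310,116)],3.9,135,145)
print('op',fitpose(C,px,[(.03,.11,.06),(.03,.05,.06),(.03,-.11,.06),(-.03,-.11,.06),(-.03,.11,.06),(.03,-.05,.06),(.03,.03,.06)],[.44,-.08,0]))
px=c([(115,42),(462,45),(398,495),(82,492)],5,365,140)
print('mat',fitpose(C,px,[(.0775,.055,.003),(.0775,-.055,.003),(-.0775,-.055,.003),(-.0775,.055,.003)],[.43,-.36,0]))
px=c([(243,152),(382,180),(152,475)],5,365,140)
for p in px: print('orange',pix2w(C,*p,.037))
for p in c([(215,130),(130,450)],5,365,140): print('sole',pix2w(C,*p,.01))
for p in c([(265,218),(370,250),(310,480),(208,440)],5,365,140): print('bar',pix2w(C,*p,.071))
E
```

```text
(array([ 0.4452, -0.0808, -0.0126]), array([[-1.7323, -0.0554],
       [ 0.4863,  0.8572],
       [ 0.9686, -0.3769],
       [ 0.3579, -0.2781]]))
op (array([ 0.4444, -0.0816, -0.0149]), array([[ 0.3886,  0.0244],
       [-4.1858, -0.4546],
       [ 0.9007,  0.2309],
       [ 1.0369,  0.399 ],
       [ 0.5847, -0.1689],
       [ 0.4758, -0.0577],
       [ 0.8598,  0.2403]]))
mat (array([ 0.4278, -0.3623, -0.0156]), array([[-0.2708, -0.7026],
       [ 0.1291, -0.3162],
       [ 0.6223,  0.7361],
       [-0.4674,  0.5117]]))
orange [ 0.4765 -0.3418  0.037 ]
orange [ 0.4679 -0.3843  0.037 ]
orange [ 0.3725 -0.3214  0.037 ]
sole [ 0.4782 -0.3406  0.01  ]
sole [ 0.3702 -0.3205  0.01  ]
bar [ 0.4643 -0.3392  0.071 ]
bar [ 0.455  -0.3697  0.071 ]
bar [ 0.385  -0.3593  0.071 ]
bar [ 0.3976 -0.3282  0.071 ]
```

Request:
{"op": "arm_command", "data": {
  "plan": [
    [[-0.43, -0.86, -1], -1.57],
    [[-0.43, -0.86, -1], -1.57],
    [[-0.43, -0.86, -1], -1.57],
    [[-0.43, -0.86, -1], -1.57],
    [[-0.43, -0.86, -1], -1.57],
    [[-0.43, -0.86, -1], -1.57],
    [[-0.43, -0.86, -1], -1.57],
    [[0, 0, 0], 0]
  ],
  "hand": 1
}}

```text
clock: 2.75
tcp_pos: [0.4178, -0.3532, 0.1871]
ee_rot: [[0.98, -0.2, -0.006], [-0.2, -0.98, 0.001], [-0.006, 0.0, -1.0]]
force: [-1.4, -0.9, -0.3]
opening: 0.0856
grasp_force: 0.0
```

```bash
python3 - <<'E'
from h import *
C,im=snap('wrist','w3'); s=env.observe()
print(s['clock'],s['tcp_pos'],s['ee_rot'])
E
```

```text
2.8 [ 0.4199 -0.3515  0.1892] [[ 0.9805 -0.1966 -0.004 ]
 [-0.1966 -0.9805  0.0011]
 [-0.0041 -0.0003 -1.    ]]
```

View pics/w3.png

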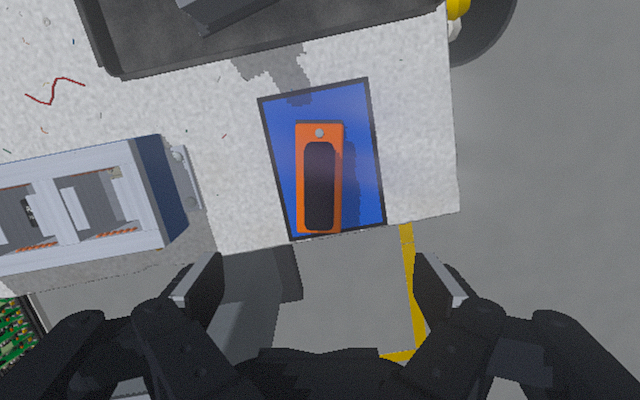

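```bash
python3 - <<'E'
from h import *
im=cv2.imread('pics/w3.png');C=cam('wrist');s=env.observe()
print(s['tcp_pos'])
a=[pix2w(C,u,v,.071) for u,v in [(319,143),(319,229),(305,185),(336,185)]];print(np.array(a),(a[0]+a[1])/2)
b=[pix2w(C,u,v,.037) for u,v in [(297,121),(344,122),(342,233),(295,233)]];print(np.array(b),np.mean(b,0))
E
```

```text
[ 0.4199 -0.3515  0.1892]
[[ 0.4612 -0.359   0.071 ]
 [ 0.3883 -0.3445  0.071 ]
 [ 0.4293 -0.3407  0.071 ]
 [ 0.4243 -0.3662  0.071 ]] [ 0.4248 -0.3518  0.071 ]
[[ 0.4804 -0.3429  0.037 ]
 [ 0.4713 -0.3839  0.037 ]
 [ 0.3664 -0.3634  0.037 ]
 [ 0.3755 -0.3178  0.037 ]] [ 0.4234 -0.352   0.037 ]
```

Request:
{"op": "arm_command", "data": {
  "plan": [
    [[0, 0, -1], 0],
    [[0, 0, -1], 0],
    [[0, 0, -1], 0],
    [[0, 0, -1], 0],
    [[0, 0, -1], 0],
    [[0, 0, -0.96], 0],
    [[0, 0, 0], 0],
    [[0, 0, 0], 0]
  ]
}}

```text
clock: 3.47
tcp_pos: [0.4231, -0.3489, 0.0426]
ee_rot: [[0.982, -0.191, -0.001], [-0.191, -0.982, 0.0], [-0.001, -0.0, -1.0]]
force: [0.3, 0.8, -0.1]
opening: 0.0855
grasp_force: 0.0
```

Request:
{"op": "arm_command", "data": {
  "plan": [
    [[0, -0.1, 0], 0],
    [[0, 0, 0], 0],
    [[0, 0, 0], 0],
    [[0, 0, 0], 0],
    [[0, 0, 0], 0],
    [[0, 0, 0], 0],
    [[0, 0, 0], 0],
    [[0, 0, 0], 0]
  ],
  "hand": -1,
  "squeeze": 80
}}

```text
clock: 4.13
tcp_pos: [0.4235, -0.3516, 0.0425]
ee_rot: [[0.982, -0.191, 0.001], [-0.191, -0.982, -0.001], [0.001, 0.0, -1.0]]
force: [0.9, -3.0, 4.3]
opening: 0.0244
grasp_force: 80.3
```

Request:
{"op": "arm_command", "data": {
  "plan": [
    [[0, 0, 0.5], 0],
    [[0, 0, 1], 0],
    [[0, 0, 1], 0],
    [[0, 0, 1], 0],
    [[0, 0, 0.9], 0],
    [[0.1, 0.5, 0], 1],
    [[0.1, 1, 0], 1],
    [[0.1, 1, 0], 1]
  ]
}}

```text
clock: 4.8
tcp_pos: [0.4303, -0.2878, 0.1526]
ee_rot: [[0.99, -0.139, -0.0], [-0.139, -0.99, 0.0], [-0.0, -0.0, -1.0]]
force: [1.1, 1.0, -3.3]
opening: 0.0242
grasp_force: 80.1
```

Request:
{"op": "arm_command", "data": {
  "plan": [
    [[0.1, 1, 0], 1],
    [[0.1, 1, 0], 1],
    [[0.1, 1, 0], 1],
    [[0.1, 1, 0], 1],
    [[0.1, 1, 0], 1],
    [[0.1, 1, 0], 1],
    [[0, 1, 0], 1],
    [[0, 1, 0], 0.2]
  ]
}}

```text
clock: 5.47
tcp_pos: [0.4451, -0.0871, 0.1522]
ee_rot: [[1.0, -0.012, -0.001], [-0.012, -1.0, 0.0], [-0.001, -0.0, -1.0]]
force: [1.0, 1.1, -3.1]
opening: 0.0249
grasp_force: 80.1
```

Request:
{"op": "arm_command", "data": {
  "plan": [
    [[0, 1, 0], 0],
    [[0, 1, 0], 0],
    [[0, 1, 0], 0],
    [[0, 0.8, 0], 0],
    [[0, 0.5, 0], 0],
    [[0, 0, 0], 0],
    [[0, 0, 0], 0],
    [[0, 0, 0], 0]
  ]
}}

```text
clock: 6.13
tcp_pos: [0.4453, 0.0183, 0.1522]
ee_rot: [[1.0, -0.014, -0.001], [-0.014, -1.0, -0.0], [-0.001, 0.0, -1.0]]
force: [-0.1, -0.3, -2.8]
opening: 0.0248
grasp_force: 80.2
```

```bash
python3 - <<'E'
from h import *
snap('side','s3');C,im=snap('wrist','w4'); s=env.observe()
print(s['clock'],s['tcp_pos'],s['ee_rot'],s['force'])
im=cv2.imread('pics/s3.png')[165:305,215:415];im=cv2.resize(im,None,fx=2.5,fy=2.5)
w=cv2.imread('pics/w4.png')[20:320,100:540]; o=np.zeros((560,500,3),np.uint8)
w=cv2.resize(w,(500,341));o=np.vstack([im[:250],w]);cv2.imwrite('pics/v4.png',o)
E
```

```text
6.2333 [0.4456 0.018  0.1522] [[ 0.9999 -0.0151 -0.0004]
 [-0.0151 -0.9999 -0.0003]
 [-0.0004  0.0003 -1.    ]] [-0.5228  0.4818 -3.6724]
```

View pics/v4.png

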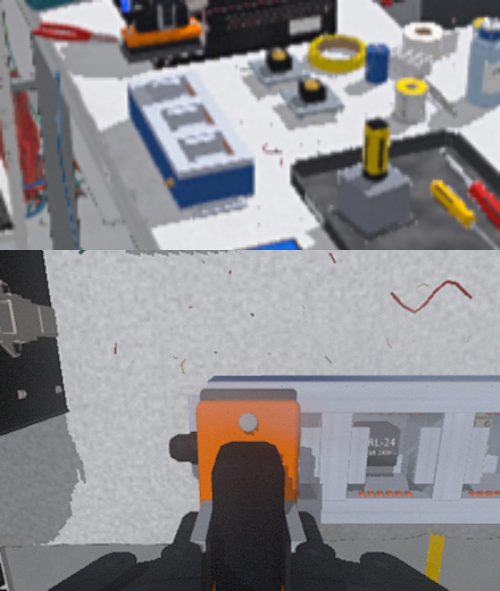

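Request:
{"op": "arm_command", "data": {
  "plan": [
    [[0, 0, -0.7], 0],
    [[0, 0, -0.7], 0],
    [[0, 0, -0.5], 0],
    [[0, 0, -0.2], 0],
    [[0, 0, -0.05], 0],
    [[0, 0, 0], 0],
    [[0, 0, 0], 0]
  ]
}}

```text
clock: 6.82
tcp_pos: [0.446, 0.0184, 0.0992]
ee_rot: [[1.0, -0.015, 0.0], [-0.015, -1.0, -0.0], [0.0, 0.0, -1.0]]
force: [-2.6, -1.9, 3.6]
opening: 0.0247
grasp_force: 81.0
```

Request:
{"op": "arm_command", "data": {
  "plan": [
    [[0, 0, -0.1], 0],
    [[0, 0, 0], 0],
    [[0, 0, 0], 0],
    [[0, 0, 0], 0]
  ]
}}

```text
clock: 7.15
tcp_pos: [0.4462, 0.0185, 0.0968]
ee_rot: [[1.0, -0.014, 0.001], [-0.014, -1.0, -0.0], [0.001, 0.0, -1.0]]
force: [-2.5, -2.1, 6.6]
opening: 0.0249
grasp_force: 81.5
```

Request:
{"op": "arm_command", "data": {
  "plan": [
    [[0, -0.2, 0], 0],
    [[-0.01, -0.3, 0], 0],
    [[0, -0.3, 0], 0],
    [[-0.01, -0.3, 0], 0],
    [[0, -0.3, 0], 0],
    [[-0.01, -0.3, 0], 0],
    [[0, -0.3, 0], 0],
    [[-0.01, -0.3, 0], 0]
  ]
}}

```text
clock: 7.82
tcp_pos: [0.4461, -0.0385, 0.0971]
ee_rot: [[1.0, -0.014, 0.003], [-0.014, -1.0, 0.001], [0.003, -0.001, -1.0]]
force: [-0.3, 4.5, 6.6]
opening: 0.0249
grasp_force: 81.4
```

Request:
{"op": "arm_command", "data": {
  "plan": [
    [[0, -0.3, 0], 0],
    [[-0.01, -0.3, 0], 0],
    [[0, -0.3, 0], 0],
    [[-0.01, -0.3, 0], 0],
    [[0, -0.3, 0], 0],
    [[-0.01, -0.3, 0], 0],
    [[0, -0.3, 0], 0],
    [[-0.01, -0.3, 0], 0]
  ]
}}

```text
clock: 8.48
tcp_pos: [0.445, -0.0986, 0.0971]
ee_rot: [[1.0, -0.014, 0.003], [-0.014, -1.0, 0.0], [0.003, -0.0, -1.0]]
force: [-0.2, 5.3, 5.6]
opening: 0.0248
grasp_force: 81.4
```

Request:
{"op": "arm_command", "data": {
  "plan": [
    [[0, -0.3, 0], 0],
    [[-0.01, -0.3, 0], 0],
    [[0, -0.3, 0], 0],
    [[-0.01, -0.3, 0], 0],
    [[0, -0.3, 0], 0],
    [[-0.01, -0.3, 0], 0],
    [[0, -0.3, 0], 0],
    [[-0.01, -0.3, 0], 0]
  ]
}}

```text
clock: 9.15
tcp_pos: [0.4439, -0.1587, 0.0971]
ee_rot: [[1.0, -0.014, 0.003], [-0.014, -1.0, 0.0], [0.003, -0.0, -1.0]]
force: [0.2, 4.3, 6.6]
opening: 0.0249
grasp_force: 81.4
```

Request:
{"op": "arm_command", "data": {
  "plan": [
    [[0, -0.3, 0], 0],
    [[0, -0.3, 0], 0],
    [[0, -0.2, 0], 0],
    [[0, 0, 0], 0],
    [[0, 0, 0], 0],
    [[0, 0, 0], 0]
  ]
}}

```text
clock: 9.65
tcp_pos: [0.4438, -0.1796, 0.0971]
ee_rot: [[1.0, -0.015, 0.003], [-0.015, -1.0, -0.001], [0.003, 0.001, -1.0]]
force: [0.3, -3.3, 5.4]
opening: 0.0245
grasp_force: 81.4
```

Request:
{"op": "arm_command", "data": {
  "plan": [
    [[0, 0, 0.5], 0],
    [[0, 0, 0.8], 0],
    [[0, 0, 0.8], 0],
    [[-0.1, -0.8, 0], 0],
    [[-0.1, -1, 0], 0],
    [[-0.1, -1, 0], 0],
    [[-0.1, -1, 0], 0],
    [[-0.1, -1, 0], 0]
  ]
}}

```text
clock: 10.32
tcp_pos: [0.4304, -0.3001, 0.1493]
ee_rot: [[1.0, -0.014, 0.001], [-0.014, -1.0, -0.001], [0.001, 0.001, -1.0]]
force: [0.9, -1.1, -2.3]
opening: 0.0253
grasp_force: 80.9
```

Request:
{"op": "arm_command", "data": {
  "plan": [
    [[-0.07, -1, 0], 0],
    [[-0.07, -1, 0], 0],
    [[0, -0.5, -0.6], 0],
    [[0, 0, -0.9], 0],
    [[0, 0, -0.9], 0],
    [[0, 0, -0.8], 0],
    [[0, 0, -0.4], 0],
    [[0, 0, 0], 0]
  ]
}}

```text
clock: 10.98
tcp_pos: [0.4262, -0.3607, 0.0572]
ee_rot: [[1.0, -0.014, -0.002], [-0.014, -1.0, 0.002], [-0.002, -0.002, -1.0]]
force: [0.4, -0.2, -2.6]
opening: 0.0247
grasp_force: 80.7
```

Request:
{"op": "arm_command", "data": {
  "plan": [
    [[0, 0, -0.3], 0],
    [[0, 0, -0.2], 0],
    [[0, 0, 0], 0]
  ]
}}

```text
clock: 11.23
tcp_pos: [0.4269, -0.3613, 0.046]
ee_rot: [[1.0, -0.014, 0.0], [-0.014, -1.0, -0.0], [0.0, 0.0, -1.0]]
force: [-0.4, 0.8, -2.5]
opening: 0.0247
grasp_force: 80.7
```

Request:
{"op": "arm_command", "data": {
  "plan": [
    [[0, 0, -0.08], 0],
    [[0, 0, -0.05], 0],
    [[0, 0, 0], 0],
    [[0, 0, 0], 0]
  ]
}}

```text
clock: 11.57
tcp_pos: [0.4271, -0.3615, 0.0432]
ee_rot: [[1.0, -0.014, 0.001], [-0.014, -1.0, -0.0], [0.001, 0.0, -1.0]]
force: [-0.4, -0.4, 3.1]
opening: 0.0249
grasp_force: 81.4
```

Request:
{"op": "arm_command", "data": {
  "plan": [
    [[0, 0, 0], 0],
    [[0, 0, 0], 0],
    [[0, 0, 0], 0],
    [[0, 0, 0], 0],
    [[0, 0, 0], 0],
    [[0, 0, 0], 0],
    [[0, 0, 0], 0],
    [[0, 0, 0], 0]
  ],
  "hand": 1
}}

```text
clock: 12.23
tcp_pos: [0.4268, -0.3613, 0.0428]
ee_rot: [[1.0, -0.014, -0.0], [-0.014, -1.0, 0.0], [-0.0, -0.0, -1.0]]
force: [1.0, -0.6, -0.1]
opening: 0.0854
grasp_force: 0.0
```

Request:
{"op": "arm_command", "data": {
  "plan": [
    [[0, 0, 1], 0],
    [[0, 0, 1], 0],
    [[0, 0, 1], 0],
    [[0, 0.5, 1], 0],
    [[0, 1, 1], 0],
    [[0, 1, 1], 0],
    [[0, 1, 1], 0],
    [[0.3, 1, 0], 0]
  ]
}}

```text
clock: 12.9
tcp_pos: [0.4348, -0.2486, 0.2219]
ee_rot: [[1.0, -0.015, 0.004], [-0.015, -1.0, -0.003], [0.004, 0.003, -1.0]]
force: [1.1, -1.2, 0.9]
opening: 0.0856
grasp_force: 0.0
```

Request:
{"op": "arm_command", "data": {
  "plan": [
    [[0.6, 1, 0], 0],
    [[0.6, 1, 0], 0],
    [[0.6, 1, 0], 0],
    [[0.6, 1, 0], 0],
    [[0.6, 1, 0], 0],
    [[0.6, 1, 0], 0],
    [[0.6, 1, 0], 0],
    [[0.6, 1, 0], 0]
  ]
}}

```text
clock: 13.57
tcp_pos: [0.5548, -0.0475, 0.2178]
ee_rot: [[1.0, -0.014, -0.0], [-0.014, -1.0, -0.0], [-0.0, 0.0, -1.0]]
force: [-0.3, -0.5, 0.8]
opening: 0.0857
grasp_force: 0.0
```

Request:
{"op": "arm_command", "data": {
  "plan": [
    [[0.6, 1, 0], 0],
    [[0.6, 1, 0], 0],
    [[0.6, 0.7, 0], 0],
    [[0, 0, 0], 0],
    [[0, 0, 0], 0],
    [[0, 0, 0], 0]
  ]
}}

```text
clock: 14.07
tcp_pos: [0.599, 0.0182, 0.2176]
ee_rot: [[1.0, -0.014, -0.001], [-0.014, -1.0, -0.0], [-0.001, 0.0, -1.0]]
force: [-0.6, -0.0, -0.3]
opening: 0.0857
grasp_force: 0.0
```

```bash
python3 - <<'E'
from h import *
C,im=snap('wrist','w5'); s=env.observe()
print(s['clock'],s['tcp_pos'],s['ee_rot'])
E
```

```text
14.1167 [0.5989 0.0178 0.2177] [[ 0.9999 -0.0151 -0.0004]
 [-0.0151 -0.9999 -0.0005]
 [-0.0004  0.0005 -1.    ]]
```

View pics/w5.png

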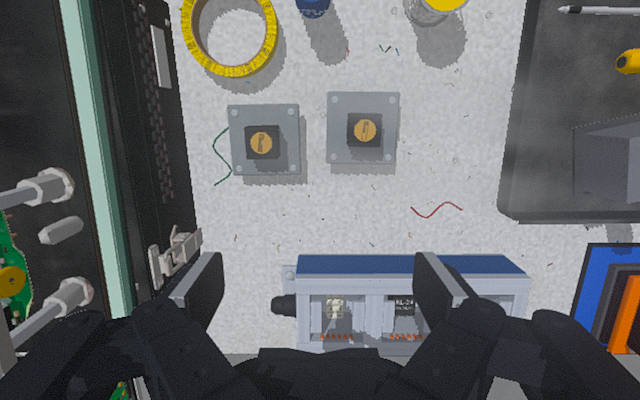

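```bash
cat >> h.py <<'E'
def brass(C,im,roi,z=.042):
    m=mask(im,(12,90,80),(32,255,255),roi);m=cv2.morphologyEx(m,3,np.ones((5,5)))
    c=max(cv2.findContours(m,0,1)[0],key=cv2.contourArea);(u,v),r=cv2.minEnclosingCircle(cv2.convexHull(c));M=cv2.moments(cv2.convexHull(c))
    return np.array([M['m10']/M['m00'],M['m01']/M['m00'],r]),pix2w(C,M['m10']/M['m00'],M['m01']/M['m00'],z)
E
python3 - <<'E'
from h import *
im=cv2.imread('pics/w5.png');C=cam('wrist')
h=.037;Q=[(h,h,.02),(h,-h,.02),(-h,-h,.02),(-h,h,.02)]
g=cv2.cvtColor(im,6)
for px,roi in ([(228,105),(299,104),(301,175),(231,176)],(240,120,285,165)),([(328,92),(399,93),(397,163),(327,163)],(342,108,388,152)):
    p=cv2.cornerSubPix(g,np.array(px,np.float32)[:,None],(5,5),(-1,-1),(3,30,.01))[:,0]
    print(p.tolist());print(fitpose(C,p,Q,[.64,.0,0]));print(brass(C,im,roi))
# box openings from here
E
```

```text
Traceback (most recent call last):
cv2.error: OpenCV(4.12.0) :-1: error: (-5:Bad argument) in function 'cornerSubPix'
> Overload resolution failed:
>  - Layout of the output array corners is incompatible with cv::Mat
>  - Expected Ptr<cv::UMat> for argument 'corners'
```

```bash
python3 - <<'E'
from h import *
im=cv2.imread('pics/w5.png');C=cam('wrist')
h=.037;Q=[(h,h,.02),(h,-h,.02),(-h,-h,.02),(-h,h,.02)]
g=cv2.cvtColor(im,6)
for px,roi in ([(228,105),(299,104),(301,175),(231,176)],(240,120,285,165)),([(328,92),(399,93),(397,163),(327,163)],(342,108,388,152)):
    p=cv2.cornerSubPix(g,np.array(px,np.float32).reshape(-1,1,2).copy(),(5,5),(-1,-1),(3,30,.01))[:,0]
    print(p.tolist());print(fitpose(C,p,Q,[.64,.0,0]));print(brass(C,im,roi))
E
```

```text
[[227.14561462402344, 104.58329772949219], [298.6376953125, 103.96177673339844], [301.0, 175.0], [231.0, 176.0]]
(array([ 0.6358,  0.0748, -0.0101]), array([[-0.8024, -0.1559],
       [ 0.3324,  0.1396],
       [-0.6003,  0.3559],
       [ 1.1002, -0.3487]]))
(array([260.727 , 142.3647,  11.2539]), array([0.6367, 0.0749, 0.042 ]))
[[326.7158203125, 91.5965347290039], [399.8272705078125, 92.21723175048828], [397.0, 163.0], [328.7991638183594, 163.3485870361328]]
(array([ 0.6469, -0.0285,  0.0011]), array([[ 0.4718,  0.2292],
       [ 0.8102, -1.5878],
       [-0.2688,  0.4321],
       [-1.0956,  1.1474]]))
(array([364.5336, 130.3041,  11.2363]), array([ 0.6469, -0.027 ,  0.042 ]))
```

Request:
{"op": "arm_command", "data": {
  "plan": [
    [[-0.95, -0.1, 0.09], 0],
    [[-0.95, -0.1, 0.09], 0],
    [[-0.95, -0.1, 0.09], 0],
    [[-0.95, -0.1, 0.09], 0],
    [[-0.95, -0.1, 0.09], 0],
    [[-0.95, -0.1, 0.09], 0],
    [[-0.95, -0.1, 0.09], 0],
    [[-0.95, -0.1, 0.09], 0]
  ]
}}

```text
clock: 14.78
tcp_pos: [0.4077, -0.0023, 0.2359]
ee_rot: [[1.0, -0.016, 0.0], [-0.016, -1.0, -0.0], [0.0, 0.0, -1.0]]
force: [0.8, 0.2, 0.1]
opening: 0.0853
grasp_force: 0.0
```

Request:
{"op": "arm_command", "data": {
  "plan": [
    [[0, 0, 0], 0],
    [[0, 0, 0], 0],
    [[0, 0, 0], 0],
    [[0, 0, 0], 0]
  ]
}}

```text
clock: 15.12
tcp_pos: [0.4098, -0.0015, 0.2358]
ee_rot: [[1.0, -0.015, 0.0], [-0.015, -1.0, 0.0], [0.0, -0.0, -1.0]]
force: [0.7, 0.5, 0.2]
opening: 0.0853
grasp_force: 0.0
```

```bash
python3 - <<'E'
from h import *
C,im=snap('wrist','w6'); s=env.observe()
import pickle;pickle.dump(s,open('w6.pkl','wb'))
print(s['clock'],s['tcp_pos'],s['ee_rot'])
E
```

```text
15.1667 [ 0.4098 -0.0014  0.2357] [[ 0.9999 -0.0145  0.    ]
 [-0.0145 -0.9999  0.0002]
 [ 0.     -0.0002 -1.    ]]
```

Request:
{"op": "arm_command", "data": {
  "plan": [
    [[0, -0.9, 0], 0],
    [[0, -0.9, 0], 0],
    [[0, -0.9, 0], 0],
    [[0, -0.9, 0], 0],
    [[0, -0.9, 0], 0],
    [[0, -0.9, 0], 0],
    [[0, -0.9, 0], 0],
    [[0, 0, 0], 0]
  ]
}}

```text
clock: 15.83
tcp_pos: [0.4092, -0.1625, 0.2354]
ee_rot: [[1.0, -0.018, -0.001], [-0.018, -1.0, -0.001], [-0.001, 0.001, -1.0]]
force: [-0.4, -0.4, -0.3]
opening: 0.0853
grasp_force: 0.0
```

Request:
{"op": "arm_command", "data": {
  "plan": [
    [[0, 0, 0], 0],
    [[0, 0, 0], 0],
    [[0, 0, 0], 0]
  ]
}}

```text
clock: 16.08
tcp_pos: [0.4095, -0.158, 0.2356]
ee_rot: [[1.0, -0.013, -0.0], [-0.013, -1.0, 0.0], [-0.0, -0.0, -1.0]]
force: [-0.8, -0.0, -0.5]
opening: 0.0852
grasp_force: 0.0
```

```bash
python3 - <<'E'
from h import *
C,im=snap('wrist','w7'); s=env.observe()
import pickle;pickle.dump(s,open('w7.pkl','wb'))
print(s['clock'],s['tcp_pos'],s['ee_rot'])
a=cv2.imread('pics/w6.png');o=np.vstack([a[80:230,190:450],im[80:230,190:450]]);cv2.imwrite('pics/v67.png',cv2.resize(o,None,fx=2,fy=2,interpolation=2))
E
```

```text
16.1333 [ 0.4095 -0.158   0.2357] [[ 0.9999 -0.0129 -0.0001]
 [-0.0129 -0.9999  0.0002]
 [-0.0002 -0.0002 -1.    ]]
```

View pics/v67.png

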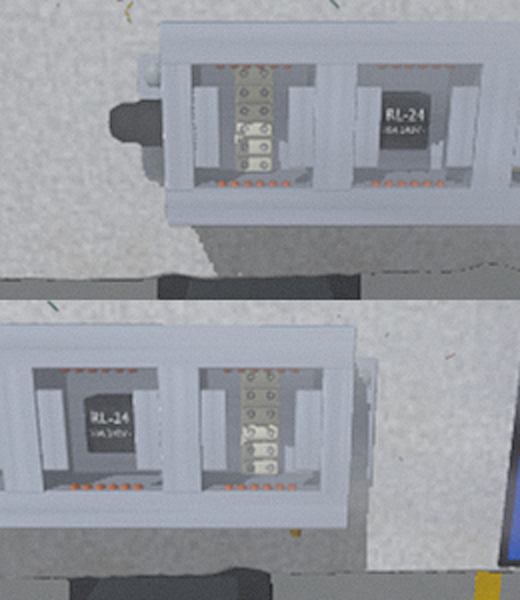

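```bash
cat >> h.py <<'E'
def edge(im,axis,guess,a,b,w=5):
    "subpixel edge near row (axis 0) or column (axis 1) guess, averaged over a..b; strongest gradient centroid"
    g=cv2.cvtColor(im,6).astype(float);p=(g[:,a:b].mean(1) if axis==0 else g[a:b].mean(0))
    d=np.abs(np.diff(p));i=np.arange(guess-w,guess+w);k=i[np.argmax(d[i])];j=np.arange(k-2,k+3)
    return (d[j]*(j+1)).sum()/d[j].sum()-.5,d[k]
E
python3 - <<'E'
from h import *
import pickle
for nm,cols,uc,name in (('w6',(286,348,270),317,'op0'),('w7',(291,352,366),321,'op2')):
    im=cv2.imread(f'pics/{nm}.png');C=cam('wrist',pickle.load(open(nm+'.pkl','rb')))
    R={}
    for k,r in (('out+',91),('in+',112),('in-',174),('out-',192)):
        e,s=edge(im,0,r,cols[0]+8,cols[1]-8);R[k]=pix2w(C,uc,e,.06)[0];print(nm,k,e,s,R[k])
    print('x mid outer',(R['out+']+R['out-'])/2,'inner',(R['in+']+R['in-'])/2)
    Y=[]
    for c in cols:
        for (a,b) in ((116,122),(136,160)):
            e,s=edge(im,1,c,a,b);print(nm,c,e,s,pix2w(C,e,(a+b)/2,.06))
E
```

```text
w6 out+ 90.35578296049499 18.217391304347842 0.49538614875591486
w6 in+ 111.5561379776801 32.58695652173914 0.47612085657249276
w6 in- 173.24344355758268 16.47826086956522 0.4159456315493722
w6 out- 192.26741767764298 26.043478260869563 0.3960375919189033
x mid outer 0.4457118703374091 inner 0.4460332440609325
w6 286 285.1976744186046 47.500000000000014 [0.4696 0.0308 0.06  ]
w6 286 286.84988713318285 16.041666666666657 [0.4418 0.0304 0.06  ]
w6 348 347.34567901234567 25.833333333333343 [ 0.4688 -0.0291  0.06  ]
w6 348 346.914551607445 12.416666666666686 [ 0.4409 -0.029   0.06  ]
w6 270 270.0478723404255 23.333333333333314 [0.4698 0.0455 0.06  ]
w6 270 270.87596899224803 42.125000000000014 [0.442  0.0462 0.06  ]
w7 out+ 92.23407407407407 11.133333333333326 0.49333453802833477
w7 in+ 113.40294117647058 34.622222222222234 0.4740360098490186
w7 in- 174.74950592885378 19.26666666666668 0.4140113020153377
w7 out- 193.35701676963814 27.44444444444443 0.394490240203921
x mid outer 0.44391238911612785 inner 0.4440236559321782
w7 291 289.0766129032258 36.999999999999986 [ 0.4692 -0.1294  0.06  ]
w7 291 289.8630872483222 23.083333333333314 [ 0.4413 -0.1291  0.06  ]
w7 352 350.93692307692305 29.5 [ 0.4685 -0.1891  0.06  ]
w7 352 351.4307159353349 5.833333333333343 [ 0.4406 -0.19    0.06  ]
w7 366 366.4088319088319 27.833333333333343 [ 0.4683 -0.204   0.06  ]
w7 366 365.02620244077536 31.45833333333333 [ 0.4404 -0.2035  0.06  ]
```

Request:
{"op": "arm_command", "data": {
  "plan": [
    [[1, 0.65, -0.09], 0],
    [[1, 0.65, -0.09], 0],
    [[1, 0.65, -0.09], 0],
    [[1, 0.65, -0.09], 0],
    [[1, 0.65, -0.09], 0],
    [[1, 0.65, -0.09], 0],
    [[1, 0.65, -0.09], 0],
    [[1, 0.65, -0.09], 0]
  ]
}}

```text
clock: 16.8
tcp_pos: [0.6104, -0.027, 0.2176]
ee_rot: [[1.0, -0.013, -0.0], [-0.013, -1.0, 0.0], [-0.0, -0.0, -1.0]]
force: [0.7, 0.1, -0.2]
opening: 0.0851
grasp_force: 0.0
```

Request:
{"op": "arm_command", "data": {
  "plan": [
    [[0, 0, 0], 0],
    [[0, 0, 0], 0],
    [[0, 0, 0], 0],
    [[0, 0, 0], 0]
  ]
}}

```text
clock: 17.13
tcp_pos: [0.6088, -0.0292, 0.2179]
ee_rot: [[1.0, -0.015, -0.0], [-0.015, -1.0, -0.0], [-0.0, 0.0, -1.0]]
force: [0.6, -0.5, 0.8]
opening: 0.0854
grasp_force: 0.0
```

```bash
cat >> h.py <<'E'
def cover(C,im,p0):
    "cover centre from brass head, plate rows/cols edges"
    b=w2pix(C,[*p0,.042]);r=16
    k,w=brass(C,im,(int(b[0])-r,int(b[1])-r,int(b[0])+r,int(b[1])+r));print('brass',k,w)
    h=.037;out={}
    for n,dx,dy,ax in (('+x',h,0,0),('-x',-h,0,0),('+y',0,h,1),('-y',0,-h,1)):
        q=w2pix(C,[w[0]+dx,w[1]+dy,.02]);L=[]
        for sgn in (-24,24):
            if ax==0: e,s=edge(im,0,int(round(q[1])),int(q[0])+sgn-8,int(q[0])+sgn+8);L.append(pix2w(C,q[0]+sgn,e,.02)[0])
            else: e,s=edge(im,1,int(round(q[0])),int(q[1])+sgn-8,int(q[1])+sgn+8);L.append(pix2w(C,e,q[1]+sgn,.02)[1])
        out[n]=np.array(L);print(n,out[n],round(s,1))
    print('centre',(out['+x'].mean()+out['-x'].mean())/2,(out['+y'].mean()+out['-y'].mean())/2)
E
python3 - <<'E'
from h import *
C,im=snap('wrist','w8'); s=env.observe();print(s['clock'],s['tcp_pos'],s['ee_rot'][:,0])
cover(C,im,(.647,-.028))
E
```

```text
17.1833 [ 0.6088 -0.0294  0.2181] [ 0.9999 -0.0148  0.0001]
brass [316.3718 140.5432  10.8464] [ 0.6476 -0.0268  0.042 ]
+x [0.6849 0.6837] 25.8
-x [0.6111 0.61  ] 8.0
+y [0.0095 0.0105] 24.7
-y [-0.0642 -0.0668] 21.9
centre 0.6474108802120011 -0.02773931897894915
```

Request:
{"op": "arm_command", "data": {
  "plan": [
    [[0.8, 0.08, -1], 0],
    [[0.75, 0, -1], 0],
    [[0, 0, -1], 0],
    [[0, 0, -1], 0],
    [[0, 0, -1], 0],
    [[0, 0, -1], 0],
    [[0, 0, -0.9], 0],
    [[0, 0, -0.5], 0]
  ]
}}

```text
clock: 17.85
tcp_pos: [0.6467, -0.0274, 0.0307]
ee_rot: [[1.0, -0.015, -0.002], [-0.015, -1.0, -0.0], [-0.002, 0.0, -1.0]]
force: [0.4, -0.1, 0.3]
opening: 0.0854
grasp_force: 0.0
```

Request:
{"op": "arm_command", "data": {
  "plan": [
    [[0, 0, -0.4], 0],
    [[0, 0, 0], 0],
    [[0, 0, 0], 0]
  ]
}}

```text
clock: 18.1
tcp_pos: [0.6483, -0.0269, 0.0235]
ee_rot: [[1.0, -0.014, 0.001], [-0.014, -1.0, 0.0], [0.001, -0.0, -1.0]]
force: [0.0, 0.7, 1.2]
opening: 0.0852
grasp_force: 0.0
```

Request:
{"op": "arm_command", "data": {
  "plan": [
    [[0, 0, 0], 0],
    [[0, 0, 0], 0],
    [[0, 0, 0], 0],
    [[0, 0, 0], 0],
    [[0, 0, 0], 0],
    [[0, 0, 0], 0],
    [[0, 0, 0], 0],
    [[0, 0, 0], 0]
  ],
  "hand": -1,
  "squeeze": 60
}}

```text
clock: 18.77
tcp_pos: [0.6484, -0.0268, 0.0236]
ee_rot: [[1.0, -0.014, 0.001], [-0.014, -1.0, -0.0], [0.001, 0.0, -1.0]]
force: [-1.2, 1.0, 7.2]
opening: 0.0307
grasp_force: 58.9
```

Request:
{"op": "arm_command", "data": {
  "plan": [
    [[0, 0, 0.66], 0],
    [[0, 0, 1], 0],
    [[0, 0, 1], 0],
    [[-0.14, -0.1, 1], 0],
    [[-1, -0.65, 0], 0],
    [[-1, -0.65, 0], 0],
    [[-1, -0.65, 0], 0],
    [[-1, -0.65, 0], 0]
  ]
}}

```text
clock: 19.43
tcp_pos: [0.5432, -0.0949, 0.1145]
ee_rot: [[1.0, -0.014, 0.0], [-0.014, -1.0, -0.0], [0.0, 0.0, -1.0]]
force: [0.2, -0.1, -1.9]
opening: 0.0307
grasp_force: 60.5
```

Request:
{"op": "arm_command", "data": {
  "plan": [
    [[-1, -0.65, 0], 0],
    [[-1, -0.65, 0], 0],
    [[-1, -0.65, 0], 0],
    [[-1, -0.65, 0], 0],
    [[0, 0, 0], 0],
    [[0, 0, 0], 0],
    [[0, 0, 0], 0],
    [[0, 0, 0], 0]
  ]
}}

```text
clock: 20.1
tcp_pos: [0.4453, -0.1588, 0.1144]
ee_rot: [[1.0, -0.013, 0.001], [-0.013, -1.0, 0.0], [0.001, -0.0, -1.0]]
force: [0.0, 0.0, -1.8]
opening: 0.0308
grasp_force: 60.4
```

```bash
python3 - <<'E'
from h import *
C,im=snap('wrist','w9'); s=env.observe();print(s['clock'],s['tcp_pos'],s['ee_rot'],s['force'])
snap('side','s9')
im2=cv2.imread('pics/s9.png')[190:260,250:350]
o=np.hstack([im[60:400,160:480],cv2.resize(im2,(486,340),interpolation=2)])
cv2.imwrite('pics/v9.png',cv2.resize(o,(800,337)))
E
```

```text
20.15 [ 0.4453 -0.1587  0.1143] [[ 0.9999 -0.0131  0.0004]
 [-0.0131 -0.9999  0.0002]
 [ 0.0004 -0.0002 -1.    ]] [-0.3443 -0.2962 -1.2663]
```

View pics/v9.png

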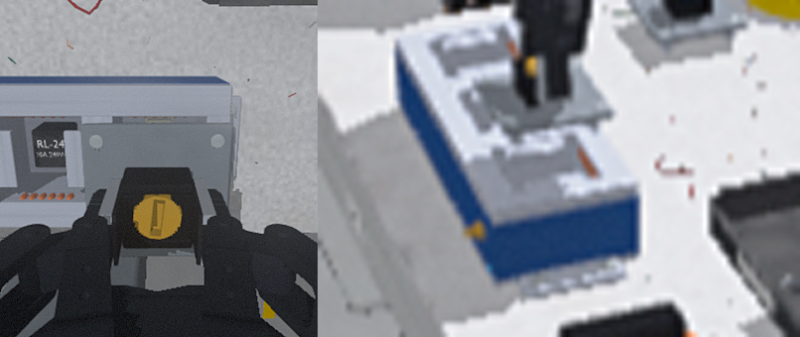

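Request:
{"op": "arm_command", "data": {
  "plan": [
    [[-0.02, -0.02, -0.5], 0],
    [[0, 0, -0.4], 0],
    [[0, 0, -0.2], 0],
    [[0, 0, -0.1], 0],
    [[0, 0, -0.1], 0],
    [[0, 0, -0.1], 0],
    [[0, 0, 0], 0],
    [[0, 0, 0], 0]
  ]
}}

```text
clock: 20.87
tcp_pos: [0.4442, -0.1598, 0.0794]
ee_rot: [[1.0, -0.014, 0.0], [-0.014, -1.0, -0.0], [0.0, 0.0, -1.0]]
force: [0.4, -0.0, -1.8]
opening: 0.0309
grasp_force: 60.4
```

Request:
{"op": "arm_command", "data": {
  "plan": [
    [[0.01, 0, -0.1], 0],
    [[0, 0, -0.06], 0],
    [[0, 0, 0], 0],
    [[0, 0, 0], 0]
  ]
}}

```text
clock: 21.2
tcp_pos: [0.4444, -0.1599, 0.0753]
ee_rot: [[1.0, -0.014, 0.0], [-0.014, -1.0, -0.0], [0.0, 0.0, -1.0]]
force: [1.6, -0.9, -1.2]
opening: 0.0306
grasp_force: 60.6
```

Request:
{"op": "arm_command", "data": {
  "plan": [
    [[0, 0, -0.06], 0],
    [[0, 0, -0.06], 0],
    [[0, 0, 0], 0],
    [[0, 0, 0], 0]
  ]
}}

```text
clock: 21.53
tcp_pos: [0.4442, -0.1598, 0.0721]
ee_rot: [[1.0, -0.014, -0.0], [-0.014, -1.0, 0.0], [-0.0, -0.0, -1.0]]
force: [0.8, -1.3, -3.6]
opening: 0.0309
grasp_force: 60.3
```

Request:
{"op": "arm_command", "data": {
  "plan": [
    [[0, 0, -0.06], 0],
    [[0, 0, -0.06], 0],
    [[0, 0, 0], 0],
    [[0, 0, 0], 0]
  ]
}}

```text
clock: 21.87
tcp_pos: [0.4444, -0.1598, 0.0696]
ee_rot: [[1.0, -0.014, 0.0], [-0.014, -1.0, -0.0], [0.0, 0.0, -1.0]]
force: [-0.8, 0.3, 12.0]
opening: 0.0305
grasp_force: 62.1
```

Request:
{"op": "arm_command", "data": {
  "plan": [
    [[0, 0, -0.06], 0],
    [[0, 0, 0], 0],
    [[0, 0, 0], 0]
  ]
}}

```text
clock: 22.12
tcp_pos: [0.4445, -0.1598, 0.0694]
ee_rot: [[1.0, -0.014, 0.001], [-0.014, -1.0, -0.001], [0.001, 0.001, -1.0]]
force: [-13.4, 4.9, 56.0]
opening: 0.0309
grasp_force: 67.4
```

Request:
{"op": "arm_command", "data": {
  "plan": [
    [[0, 0, 0.07], 0],
    [[0, 0, 0], 0],
    [[0, 0, 0], 0]
  ]
}}

```text
clock: 22.37
tcp_pos: [0.4444, -0.1598, 0.0696]
ee_rot: [[1.0, -0.014, 0.0], [-0.014, -1.0, -0.0], [0.0, 0.0, -1.0]]
force: [-1.3, 0.4, 13.8]
opening: 0.0306
grasp_force: 62.1
```

Request:
{"op": "arm_command", "data": {
  "plan": [
    [[0, 0, 0], 0],
    [[0, 0, 0], 0],
    [[0, 0, 0], 0],
    [[0, 0, 0], 0],
    [[0, 0, 0], 0],
    [[0, 0, 0], 0]
  ],
  "hand": 1
}}

```text
clock: 22.87
tcp_pos: [0.4442, -0.1598, 0.0695]
ee_rot: [[1.0, -0.014, -0.0], [-0.014, -1.0, 0.0], [-0.0, -0.0, -1.0]]
force: [-0.3, -0.5, -0.5]
opening: 0.0857
grasp_force: 0.0
```

Request:
{"op": "arm_command", "data": {
  "plan": [
    [[0, 0, 1], 0],
    [[0, 0, 1], 0],
    [[0, 0, 1], 0],
    [[0, 0, 1], 0],
    [[0.2, 0.4, 1], 0],
    [[0.6, 0.9, 0.92], 0],
    [[0.6, 0.9, 0], 0],
    [[0.6, 0.9, 0], 0]
  ]
}}

```text
clock: 23.53
tcp_pos: [0.4954, -0.0817, 0.2191]
ee_rot: [[1.0, -0.015, 0.003], [-0.015, -1.0, -0.001], [0.003, 0.001, -1.0]]
force: [0.1, -0.3, -0.2]
opening: 0.0855
grasp_force: 0.0
```

Request:
{"op": "arm_command", "data": {
  "plan": [
    [[0.6, 0.9, 0], 0],
    [[0.6, 0.9, 0], 0],
    [[0.6, 0.9, 0], 0],
    [[0.6, 0.9, 0], 0],
    [[0.6, 0.9, 0], 0],
    [[0.6, 0.9, 0], 0],
    [[0.6, 0.9, 0], 0],
    [[0.23, 0.9, 0], 0]
  ]
}}

```text
clock: 24.2
tcp_pos: [0.6063, 0.0988, 0.2172]
ee_rot: [[1.0, -0.014, 0.0], [-0.014, -1.0, 0.0], [0.0, -0.0, -1.0]]
force: [-0.1, 0.1, 0.2]
opening: 0.0851
grasp_force: 0.0
```

Request:
{"op": "arm_command", "data": {
  "plan": [
    [[0, 0, 0], 0],
    [[0, 0, 0], 0],
    [[0, 0, 0], 0],
    [[0, 0, 0], 0]
  ]
}}

```text
clock: 24.53
tcp_pos: [0.6049, 0.0965, 0.2175]
ee_rot: [[1.0, -0.015, -0.0], [-0.015, -1.0, -0.001], [-0.0, 0.001, -1.0]]
force: [-0.1, -0.1, 0.2]
opening: 0.0854
grasp_force: 0.0
```

```bash
python3 - <<'E'
from h import *
C,im=snap('wrist','w10'); s=env.observe();print(s['clock'],s['tcp_pos'],s['ee_rot'][:,0])
cover(C,im,(.6365,.075))
E
```

```text
24.5833 [0.6049 0.0965 0.2176] [ 0.9999 -0.0155  0.    ]
brass [340.1108 146.9514  10.8513] [0.6371 0.0754 0.042 ]
+x [0.6733 0.6736] 24.6
-x [0.6    0.5997] 8.2
+y [0.1122 0.1126] 30.5
-y [0.0385 0.0362] 21.3
centre 0.6366267548034722 0.07490001868056842
```

Request:
{"op": "arm_command", "data": {
  "plan": [
    [[0.7, -0.45, -1], 0],
    [[0.58, -0.4, -1], 0],
    [[0, 0, -1], 0],
    [[0, 0, -1], 0],
    [[0, 0, -1], 0],
    [[0, 0, -1], 0],
    [[0, 0, -0.9], 0],
    [[0, 0, -0.4], 0]
  ],
  "hand": 0.4
}}

```text
clock: 25.25
tcp_pos: [0.6357, 0.0753, 0.0324]
ee_rot: [[1.0, -0.015, -0.003], [-0.015, -1.0, -0.001], [-0.003, 0.001, -1.0]]
force: [-0.2, -0.0, -0.6]
opening: 0.0596
grasp_force: 0.0
```

Request:
{"op": "arm_command", "data": {
  "plan": [
    [[0, 0, -0.45], 0],
    [[0, 0, 0], 0],
    [[0, 0, 0], 0]
  ]
}}

```text
clock: 25.5
tcp_pos: [0.6373, 0.0763, 0.0243]
ee_rot: [[1.0, -0.014, 0.0], [-0.014, -1.0, 0.0], [0.0, -0.0, -1.0]]
force: [0.5, 0.9, 0.7]
opening: 0.0596
grasp_force: 0.0
```

Request:
{"op": "arm_command", "data": {
  "plan": [
    [[0, -0.04, -0.02], 0],
    [[0, 0, 0], 0],
    [[0, 0, 0], 0],
    [[0, 0, 0], 0],
    [[0, 0, 0], 0],
    [[0, 0, 0], 0],
    [[0, 0, 0], 0]
  ],
  "hand": -1
}}

```text
clock: 26.08
tcp_pos: [0.6377, 0.0753, 0.0246]
ee_rot: [[1.0, -0.015, 0.002], [-0.015, -1.0, -0.0], [0.002, 0.0, -1.0]]
force: [-1.5, -0.8, 8.7]
opening: 0.0306
grasp_force: 58.8
```

Request:
{"op": "arm_command", "data": {
  "plan": [
    [[0, 0, 0.66], 0],
    [[0, 0, 1], 0],
    [[0, 0, 1], 0],
    [[0, 0, 1], 0],
    [[-0.95, -0.37, 0], 0],
    [[-0.95, -0.37, 0], 0],
    [[-0.95, -0.37, 0], 0],
    [[-0.95, -0.37, 0], 0]
  ]
}}

```text
clock: 26.75
tcp_pos: [0.5411, 0.038, 0.1155]
ee_rot: [[1.0, -0.014, 0.001], [-0.014, -1.0, -0.0], [0.001, 0.0, -1.0]]
force: [0.5, -0.3, -1.7]
opening: 0.0304
grasp_force: 60.5
```

Request:
{"op": "arm_command", "data": {
  "plan": [
    [[-0.95, -0.37, 0], 0],
    [[-0.95, -0.37, 0], 0],
    [[-0.95, -0.38, 0], 0],
    [[-0.95, -0.38, 0], 0],
    [[0, 0, 0], 0],
    [[0, 0, 0], 0],
    [[0, 0, 0], 0],
    [[0, 0, 0], 0]
  ]
}}

```text
clock: 27.42
tcp_pos: [0.4479, 0.0013, 0.1151]
ee_rot: [[1.0, -0.014, 0.001], [-0.014, -1.0, 0.0], [0.001, -0.0, -1.0]]
force: [-0.1, 0.7, -1.7]
opening: 0.0302
grasp_force: 60.5
```

Request:
{"op": "arm_command", "data": {
  "plan": [
    [[-0.03, -0.02, -0.5], 0],
    [[0, 0, -0.4], 0],
    [[0, 0, -0.2], 0],
    [[0, 0, -0.1], 0],
    [[0, 0, -0.1], 0],
    [[0, 0, -0.1], 0],
    [[0, 0, 0], 0],
    [[0, 0, 0], 0]
  ]
}}

```text
clock: 28.08
tcp_pos: [0.4464, 0.0005, 0.0799]
ee_rot: [[1.0, -0.014, 0.0], [-0.014, -1.0, 0.0], [0.0, -0.0, -1.0]]
force: [-0.4, 0.5, -0.9]
opening: 0.0306
grasp_force: 60.5
```

Request:
{"op": "arm_command", "data": {
  "plan": [
    [[0, 0, -0.1], 0],
    [[0, 0, -0.06], 0],
    [[0, 0, 0], 0],
    [[0, 0, 0], 0]
  ]
}}

```text
clock: 28.42
tcp_pos: [0.4465, 0.0005, 0.0759]
ee_rot: [[1.0, -0.014, 0.0], [-0.014, -1.0, 0.0], [0.0, -0.0, -1.0]]
force: [0.6, 0.4, -0.7]
opening: 0.0308
grasp_force: 60.6
```

Request:
{"op": "arm_command", "data": {
  "plan": [
    [[0, 0, -0.06], 0],
    [[0, 0, -0.06], 0],
    [[0, 0, -0.06], 0],
    [[0, 0, 0], 0],
    [[0, 0, 0], 0]
  ]
}}

```text
clock: 28.83
tcp_pos: [0.4462, 0.0005, 0.0711]
ee_rot: [[1.0, -0.014, -0.0], [-0.014, -1.0, 0.0], [-0.0, -0.0, -1.0]]
force: [1.7, -0.7, -4.2]
opening: 0.0305
grasp_force: 60.2
```

Request:
{"op": "arm_command", "data": {
  "plan": [
    [[0, 0, -0.04], 0],
    [[0, 0, 0], 0],
    [[0, 0, 0], 0]
  ]
}}

```text
clock: 29.08
tcp_pos: [0.4463, 0.0005, 0.0706]
ee_rot: [[1.0, -0.014, 0.0], [-0.014, -1.0, -0.0], [0.0, 0.0, -1.0]]
force: [-1.8, 0.3, 12.2]
opening: 0.0307
grasp_force: 62.1
```

Request:
{"op": "arm_command", "data": {
  "plan": [
    [[0, 0, -0.03], 0],
    [[0, 0, 0], 0],
    [[0, 0, 0.04], 0],
    [[0, 0, 0], 0]
  ]
}}

```text
clock: 29.42
tcp_pos: [0.4464, 0.0005, 0.0707]
ee_rot: [[1.0, -0.014, 0.0], [-0.014, -1.0, 0.0], [0.0, -0.0, -1.0]]
force: [2.4, 0.2, 2.0]
opening: 0.0306
grasp_force: 60.8
```

Request:
{"op": "arm_command", "data": {
  "plan": [
    [[0, 0, 0], 0],
    [[0, 0, 0], 0],
    [[0, 0, 0], 0],
    [[0, 0, 0], 0],
    [[0, 0, 0], 0],
    [[0, 0, 0], 0]
  ],
  "hand": 1
}}

```text
clock: 29.92
tcp_pos: [0.4462, 0.0005, 0.0705]
ee_rot: [[1.0, -0.014, -0.0], [-0.014, -1.0, 0.0], [-0.0, -0.0, -1.0]]
force: [-0.2, -0.3, 0.0]
opening: 0.0854
grasp_force: 0.0
```

Request:
{"op": "arm_command", "data": {
  "plan": [
    [[-0.3, 0, 1], 0],
    [[-0.3, 0, 1], 0],
    [[-0.3, -0.6, 1], 0],
    [[-0.3, -0.6, 1], 0],
    [[-0.3, -0.6, 1], 0],
    [[0, -0.6, 0.9], 0],
    [[0, -0.6, 0.9], 0],
    [[0, 0, 0], 0]
  ]
}}

```text
clock: 30.58
tcp_pos: [0.41, -0.0771, 0.244]
ee_rot: [[1.0, -0.017, 0.005], [-0.017, -1.0, -0.002], [0.005, 0.002, -1.0]]
force: [0.4, -0.7, -0.2]
opening: 0.0854
grasp_force: 0.0
```

Request:
{"op": "arm_command", "data": {
  "plan": [
    [[0, 0, 0], 0],
    [[0, 0, 0], 0],
    [[0, 0, 0], 0]
  ]
}}

```text
clock: 30.83
tcp_pos: [0.4084, -0.0739, 0.2397]
ee_rot: [[1.0, -0.013, -0.001], [-0.013, -1.0, 0.0], [-0.001, -0.0, -1.0]]
force: [-0.2, 0.0, 0.5]
opening: 0.0855
grasp_force: 0.0
```

```bash
python3 - <<'E'
from h import *
C,im=snap('wrist','w11'); s=env.observe();print(s['clock'],s['tcp_pos'],s['ee_rot'][:,0])
for p in ((.4459,.0007),(.444,-.1593)):
    b=w2pix(C,[*p,.088]);r=18
    print(b,brass(C,im,(int(b[0])-r,int(b[1])-r,int(b[0])+r,int(b[1])+r),.088))
cv2.imwrite('pics/v11.png',cv2.resize(im[60:300,100:540],None,fx=1.8,fy=1.8,interpolation=2))
E
```

```text
30.8833 [ 0.4084 -0.0739  0.2397] [ 0.9999 -0.0131 -0.0016]
[237.3066 145.544 ] (array([236.2186, 145.6101,  12.2277]), array([0.4459, 0.0017, 0.088 ]))
[412.7009 145.4465] (array([411.2102, 145.7132,  12.3857]), array([ 0.4438, -0.158 ,  0.088 ]))
```

View pics/v11.png

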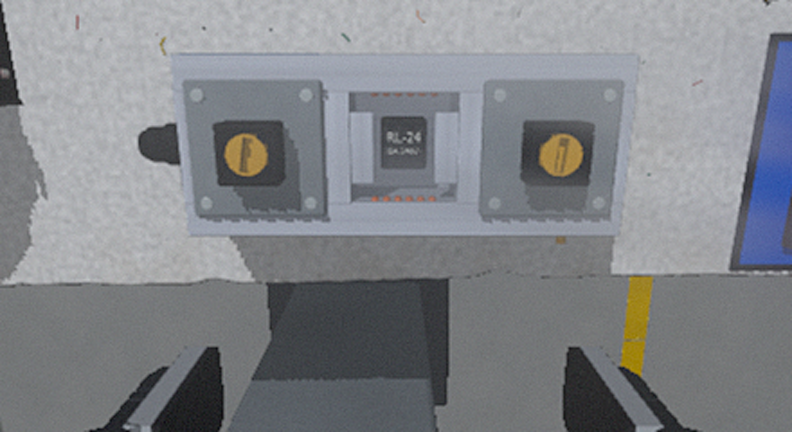

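Request:
{"op": "arm_command", "data": {
  "plan": [
    [[0.7, -1, 0.3], 0],
    [[0.7, -1, 0.3], 0],
    [[0.7, -1, 0.3], 0],
    [[0.7, -1, 0.3], 0],
    [[0.7, -1, 0.3], 0],
    [[0.7, -1, 0.3], 0],
    [[0.7, -1, 0.3], 0],
    [[0.7, -1, 0.3], 0]
  ]
}}

```text
clock: 31.55
tcp_pos: [0.5495, -0.2751, 0.2998]
ee_rot: [[1.0, -0.013, -0.001], [-0.013, -1.0, 0.001], [-0.001, -0.001, -1.0]]
force: [0.4, 1.1, 0.2]
opening: 0.0856
grasp_force: 0.0
```

Request:
{"op": "arm_command", "data": {
  "plan": [
    [[0.7, -1, 0], 0],
    [[0, 0, 0], 0],
    [[0, 0, 0], 0],
    [[0, 0, 0], 0]
  ]
}}

```text
clock: 31.88
tcp_pos: [0.5662, -0.2984, 0.2993]
ee_rot: [[1.0, -0.013, -0.002], [-0.013, -1.0, 0.001], [-0.002, -0.001, -1.0]]
force: [-0.5, 0.1, 0.1]
opening: 0.0854
grasp_force: 0.0
```

```bash
python3 - <<'E'
from h import *
import pickle
C,im=snap('wrist','w12'); s=env.observe();print(s['clock'],s['tcp_pos'],s['ee_rot'][:,0]);pickle.dump(s,open('w12.pkl','wb'))
m=mask(im,(20,120,60),(35,255,255))
n,l,st,ce=cv2.connectedComponentsWithStats(m)
for i in range(1,n):
    if st[i,4]>60: print(st[i],ce[i],pix2w(C,*ce[i],.13))
E
```

```text
31.9333 [ 0.5662 -0.2983  0.2998] [ 0.9999 -0.0128 -0.0011]
[   0    0   31   59 1234] [15.6572 29.5681] [ 0.7052 -0.0326  0.13  ]
[ 308   31   72   24 1184] [342.9569  42.4443] [ 0.6913 -0.3205  0.13  ]
[311 116  28  27 152] [322.7039 123.8421] [ 0.6211 -0.302   0.13  ]
[ 69 263  18  17 199] [ 77.5226 270.9246] [ 0.4685 -0.0342  0.13  ]
[381 296  14  64 665] [387.212  326.8962] [ 0.3929 -0.3741  0.13  ]
```

```bash
python3 - <<'E'
from h import *
im=cv2.imread('pics/w12.png')
cv2.imwrite('pics/v12.png',cv2.resize(im[80:180,260:390],None,fx=6,fy=6,interpolation=2))
E
```

```text
(no output)
```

View pics/v12.png

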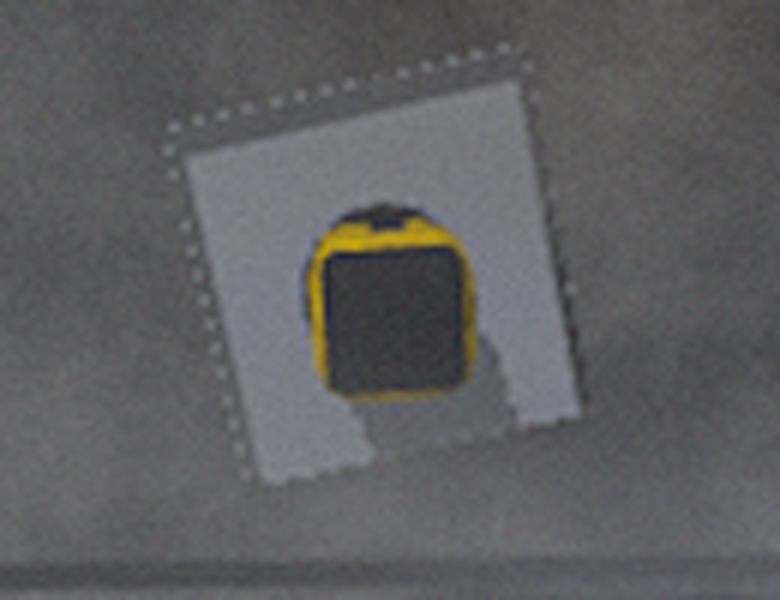

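```bash
python3 - <<'E'
from h import *
C=cam('wrist')
px=[(u/6+260-.42,v/6+80-.42) for u,v in [(325,252),(462,245),(470,385),(330,395)]]
W=np.array([pix2w(C,*p,.1375) for p in px]);print(W,W.mean(0))
d=W[0]-W[1];e=W[3]-W[2];f=W[0]-W[3];g=W[1]-W[2]
print(np.degrees([np.arctan2(-d[0],d[1]),np.arctan2(-e[0],e[1]),np.arctan2(f[1],f[0]),np.arctan2(g[1],g[0])]))
px=[(u/6+260-.42,v/6+80-.42) for u,v in [(187,155),(520,82),(582,413),(265,482)]]
W=np.array([pix2w(C,*p,.063) for p in px]);print(W,W.mean(0))
E
```

```text
[[ 0.6237 -0.2935  0.1375]
 [ 0.6244 -0.3147  0.1375]
 [ 0.603  -0.316   0.1375]
 [ 0.6017 -0.294   0.1375]] [ 0.6132 -0.3045  0.1375]
[2.1581 3.3728 1.1544 3.6001]
[[ 0.6384 -0.2666  0.063 ]
 [ 0.6508 -0.3295  0.063 ]
 [ 0.5888 -0.3425  0.063 ]
 [ 0.5759 -0.2798  0.063 ]] [ 0.6135 -0.3046  0.063 ]
```

```bash
python3 - <<'E'
from h import *
s=env.observe();print(s['joint_pos'],s['tcp_pos'])
E
```

```text
[ 0.5797  0.5004 -0.2864  1.4617  0.1453  1.2017 -1.3097] [ 0.5662 -0.2983  0.2998]
```

Request:
{"op": "arm_command", "data": {
  "plan": [
    [[0.6, -0.1, -1], 1],
    [[0.6, -0.1, -1], 1],
    [[0.68, -0.04, -1], 1.2],
    [[0, 0, -1], 0],
    [[0, 0, -1], 0],
    [[0, 0, 0], 0],
    [[0, 0, 0], 0],
    [[0, 0, 0], 0]
  ],
  "hand": 1
}}

```text
clock: 32.6
tcp_pos: [0.6139, -0.3053, 0.1774]
ee_rot: [[0.999, 0.042, 0.002], [0.042, -0.999, -0.001], [0.002, 0.001, -1.0]]
force: [-0.3, 0.3, 1.5]
opening: 0.0858
grasp_force: 0.0
```

Request:
{"op": "arm_command", "data": {
  "plan": [
    [[0, 0, 0], 7],
    [[0, 0, 0], 7],
    [[0, 0, 0], 7],
    [[0, 0, 0], 7],
    [[0, 0, 0], 7],
    [[0, 0, 0], 7],
    [[0, 0, 0], 7],
    [[0, 0, 0], 7]
  ]
}}

```text
clock: 33.27
tcp_pos: [0.6139, -0.306, 0.1781]
ee_rot: [[0.519, 0.855, 0.002], [0.855, -0.519, -0.002], [-0.0, 0.003, -1.0]]
force: [0.5, 0.4, -1.1]
opening: 0.0855
grasp_force: 0.0
```

Request:
{"op": "arm_command", "data": {
  "plan": [
    [[0, 0, 0], 7],
    [[0, 0, 0], 7],
    [[0, 0, 0], 7],
    [[0, 0, 0], 7],
    [[0, 0, 0], 6],
    [[0, 0, 0], 0],
    [[0, 0, 0], 0],
    [[0, 0, 0], 0]
  ]
}}

```text
clock: 33.93
tcp_pos: [0.6135, -0.3058, 0.1767]
ee_rot: [[-0.038, 0.999, 0.001], [0.999, 0.038, -0.001], [-0.001, 0.001, -1.0]]
force: [-1.2, -0.2, 0.4]
opening: 0.0856
grasp_force: 0.0
```

Request:
{"op": "arm_command", "data": {
  "plan": [
    [[0, 0.05, -0.8], 0],
    [[0, 0, -1], 0],
    [[0, 0, -1], 0],
    [[0, 0, -0.7], 0],
    [[0, 0, -0.3], 0],
    [[0, 0, 0], 0],
    [[0, 0, 0], 0],
    [[0, 0, 0], 0]
  ]
}}

```text
clock: 34.6
tcp_pos: [0.6141, -0.3045, 0.0821]
ee_rot: [[-0.041, 0.999, 0.002], [0.999, 0.041, -0.001], [-0.001, 0.002, -1.0]]
force: [-0.6, -0.1, 0.5]
opening: 0.0855
grasp_force: 0.0
```

Request:
{"op": "arm_command", "data": {
  "plan": [
    [[0, 0, 0], 0],
    [[0, 0, 0], 0],
    [[0, 0, 0], 0],
    [[0, 0, 0], 0],
    [[0, 0, 0], 0],
    [[0, 0, 0], 0],
    [[0, 0, 0], 0],
    [[0, 0, 0], 0]
  ],
  "hand": -1,
  "squeeze": 80
}}

```text
clock: 35.27
tcp_pos: [0.6135, -0.3044, 0.0809]
ee_rot: [[-0.042, 0.999, 0.0], [0.999, 0.042, -0.0], [-0.0, 0.0, -1.0]]
force: [-1.6, 0.2, 5.8]
opening: 0.0253
grasp_force: 78.7
```

```bash
python3 - <<'E'
from h import *
s=env.observe();print(s['joint_pos'],s['tcp_pos'],s['ee_rot'][:,0])
E
```

```text
[ 0.7353  0.852  -0.603   1.5131  0.5522  0.9507  0.0076] [ 0.6135 -0.3044  0.0809] [-0.0416  0.9991 -0.0002]
```

```bash
python3 - <<'E'
from h import *
def C9(tcp,R): return cam('wrist',dict(tcp_pos=np.array(tcp),ee_rot=np.array(R)))
im=cv2.imread('pics/w9.png')
C=C9([.4453,-.1587,.1143],[[.9999,-.0131,.0004],[-.0131,-.9999,.0002],[.0004,-.0002,-1]])
print(brass(C,im,(285,240,350,310),.1327))
im=cv2.imread('pics/w4.png')
C=C9([.4456,.018,.1522],[[.9999,-.0151,-.0004],[-.0151,-.9999,-.0003],[-.0004,.0003,-1]])
# orange holder left/right edge in front of bar; top z = tcp+37-42.5
for r in (150,165):
    h=cv2.cvtColor(im,40)[r];c=np.where((h[:,0]>4)&(h[:,0]<18)&(h[:,1]>140))[0]
    z=.1522-.0055;a=pix2w(C,c.min()-.5,r,z);b=pix2w(C,c.max()+.5,r,z);print(r,c.min(),c.max(),a,b,(a+b)/2)
E
```

```text
(array([318.3032, 277.9369,  25.0973]), array([ 0.4459, -0.1593,  0.1327]))Traceback (most recent call last):
  File "<stdin>", line 11, in <module>
    return umr_minimum(a, axis, None, out, keepdims, initial, where)
ValueError: zero-size array to reduction operation minimum which has no identity
```

Request:
{"op": "arm_command", "data": {
  "plan": [
    [[0, 0, 0.5], 0],
    [[0, 0, 1], 0],
    [[0, 0, 1], 0],
    [[0, 0, 1], 0],
    [[0, 0, 0.5], 0],
    [[-0.8, 0.7, 0], -1],
    [[-0.8, 0.7, 0], -1],
    [[-0.8, 0.7, 0], -1]
  ]
}}

```text
clock: 35.93
tcp_pos: [0.5521, -0.2511, 0.1804]
ee_rot: [[0.012, 1.0, -0.0], [1.0, -0.012, 0.0], [0.0, -0.0, -1.0]]
force: [1.6, -0.3, -1.9]
opening: 0.0256
grasp_force: 79.0
```

Request:
{"op": "arm_command", "data": {
  "plan": [
    [[-0.9, 0.75, 0], 0],
    [[-0.9, 0.75, 0], 0],
    [[-0.9, 0.75, 0], 0],
    [[-0.9, 0.75, 0], 0],
    [[-0.79, 0.71, 0], 0],
    [[0, 0, 0], 0],
    [[0, 0, 0], 0],
    [[0, 0, 0], 0]
  ]
}}

```text
clock: 36.6
tcp_pos: [0.4439, -0.1594, 0.1808]
ee_rot: [[0.011, 1.0, 0.001], [1.0, -0.011, -0.0], [-0.0, 0.001, -1.0]]
force: [-0.3, -0.4, -2.0]
opening: 0.0254
grasp_force: 79.1
```

```bash
python3 - <<'E'
from h import *
snap('wrist','w13');s=env.observe();print(s['joint_pos'],s['tcp_pos'],s['ee_rot'],s['force'])
C,im=snap('side','s13')
# tip and handle in side camera: yellow handle mask columns
p=s['tcp_pos'];print('pred tip px',w2pix(C,[p[0],p[1],p[2]-.0679]),'collar',w2pix(C,[p[0],p[1],p[2]-.0179]))
for dz in (-.064,-.06,-.056,-.05,-.04,-.03,-.015):
    u,v=w2pix(C,[p[0],p[1],p[2]+dz]);r=im[int(round(v)),int(u)-12:int(u)+13].mean(1).astype(int);print(dz,int(u),int(round(v)),r.tolist())
E
```

```text
[ 0.7962  0.4319 -0.7366  2.0162  0.3892  0.8347 -0.1725] [ 0.4441 -0.1595  0.1806] [[ 0.0112  0.9999  0.0004]
 [ 0.9999 -0.0112 -0.0001]
 [-0.0001  0.0004 -1.    ]] [-0.0944 -0.3152 -1.3287]
pred tip px [296.3303 209.5106] collar [295.9098 195.5635]
-0.064 296 208 [207, 208, 208, 195, 205, 215, 223, 233, 226, 192, 137, 118, 118, 116, 130, 196, 220, 221, 220, 229, 231, 232, 231, 229, 231]
-0.06 296 207 [220, 206, 198, 186, 211, 216, 213, 203, 194, 164, 133, 116, 117, 116, 121, 193, 221, 221, 223, 231, 232, 232, 231, 229, 230]
-0.056 296 206 [199, 225, 227, 226, 238, 232, 212, 193, 181, 181, 176, 132, 115, 112, 128, 195, 221, 224, 227, 230, 231, 231, 230, 229, 228]
-0.05 296 205 [123, 182, 193, 196, 200, 198, 204, 225, 229, 231, 229, 175, 119, 115, 164, 210, 222, 229, 232, 230, 230, 231, 229, 229, 229]
-0.04 296 202 [147, 165, 166, 162, 162, 167, 161, 151, 133, 129, 129, 122, 112, 119, 215, 231, 232, 231, 230, 230, 230, 230, 229, 230, 231]
-0.03 296 199 [25, 22, 20, 34, 115, 159, 163, 160, 158, 165, 206, 178, 119, 124, 239, 238, 230, 229, 229, 231, 232, 231, 229, 229, 228]
-0.015 295 195 [73, 58, 37, 21, 32, 98, 160, 166, 141, 106, 51, 23, 18, 17, 17, 25, 33, 115, 203, 236, 233, 232, 232, 232, 231]
```

Request:
{"op": "arm_command", "data": {
  "plan": [
    [[-0.01, 0.02, -0.4], 0],
    [[0, 0, -0.35], 0],
    [[0, 0, -0.15], 0],
    [[0, 0, 0], 0],
    [[0, 0, 0], 0],
    [[0, 0, 0], 0]
  ]
}}

```text
clock: 37.2
tcp_pos: [0.4434, -0.1585, 0.1581]
ee_rot: [[0.011, 1.0, 0.0], [1.0, -0.011, 0.0], [0.0, 0.0, -1.0]]
force: [0.5, 0.5, -1.2]
opening: 0.0253
grasp_force: 79.0
```

Request:
{"op": "arm_command", "data": {
  "plan": [
    [[0, 0, -0.06], 0],
    [[0, 0, -0.06], 0],
    [[0, 0, 0], 0],
    [[0, 0, 0], 0]
  ]
}}

```text
clock: 37.53
tcp_pos: [0.4433, -0.1586, 0.155]
ee_rot: [[0.011, 1.0, 0.0], [1.0, -0.011, -0.0], [-0.0, 0.0, -1.0]]
force: [0.2, 0.6, -0.8]
opening: 0.0254
grasp_force: 79.0
```

Request:
{"op": "arm_command", "data": {
  "plan": [
    [[0, 0, -0.06], 0],
    [[0, 0, -0.04], 0],
    [[0, 0, 0], 0],
    [[0, 0, 0], 0]
  ]
}}

```text
clock: 37.87
tcp_pos: [0.4433, -0.1585, 0.1525]
ee_rot: [[0.011, 1.0, -0.0], [1.0, -0.011, 0.0], [0.0, -0.0, -1.0]]
force: [-0.4, 0.2, -1.4]
opening: 0.0252
grasp_force: 79.0
```

Request:
{"op": "arm_command", "data": {
  "plan": [
    [[0, 0, -0.05], 0],
    [[0, 0, 0], -5],
    [[0, 0, 0], -6],
    [[0, 0, 0], -7],
    [[0, 0, 0], -7],
    [[0, 0, 0], -7],
    [[0, 0, 0], 0],
    [[0, 0, 0], 0]
  ]
}}

```text
clock: 38.53
tcp_pos: [0.4434, -0.1584, 0.1513]
ee_rot: [[0.535, 0.845, -0.0], [0.845, -0.535, -0.0], [-0.0, 0.0, -1.0]]
force: [-0.6, -0.0, -2.8]
opening: 0.0252
grasp_force: 78.5
```

```bash
python3 - <<'E'
from h import *
s=env.observe();print(s['tcp_pos'],s['force'],s['torque'],s['joint_pos'][6])
E
```

```text
[ 0.4434 -0.1584  0.1513] [-0.6081 -0.0397 -2.8387] [-0.1372 -0.0943  0.0554] -0.689374965429281
```

Request:
{"op": "arm_command", "data": {
  "plan": [
    [[0, 0, 0], -7],
    [[0, 0, 0], -7],
    [[0, 0, 0], -7],
    [[0, 0, 0], -7],
    [[0, 0, 0], -7],
    [[0, 0, 0], -7],
    [[0, 0, 0], -7],
    [[0, 0, 0], 0]
  ]
}}

```text
clock: 39.2
tcp_pos: [0.4435, -0.1587, 0.1513]
ee_rot: [[0.99, 0.144, 0.0], [0.144, -0.99, -0.0], [0.0, 0.0, -1.0]]
force: [2.5, -2.7, -3.4]
opening: 0.0254
grasp_force: 78.8
```

Request:
{"op": "arm_command", "data": {
  "plan": [
    [[0, 0, 0], -5],
    [[0, 0, 0], -5],
    [[0, 0, 0], 0],
    [[0, 0, 0], 0]
  ]
}}

```text
clock: 39.53
tcp_pos: [0.4435, -0.1587, 0.1513]
ee_rot: [[1.0, -0.02, 0.0], [-0.02, -1.0, -0.0], [0.0, 0.0, -1.0]]
force: [1.5, -3.3, -2.6]
opening: 0.0249
grasp_force: 78.9
```

```bash
python3 - <<'E'
from h import *
s=env.observe();R=s['ee_rot'];print(s['tcp_pos'],s['force'],s['torque'],s['joint_pos'][6],np.degrees(np.arctan2(R[1,0],R[0,0])))
E
```

```text
[ 0.4435 -0.1587  0.1513] [ 1.4544 -3.2565 -2.6187] [-1.1111 -0.4654  0.0706] -1.562391528392103 -1.1716605520848609
```

Request:
{"op": "arm_command", "data": {
  "plan": [
    [[0, 0, 0], -3],
    [[0, 0, 0], -3],
    [[0, 0, 0], 0],
    [[0, 0, 0], 0]
  ]
}}

```text
clock: 39.87
tcp_pos: [0.4434, -0.1587, 0.1513]
ee_rot: [[0.992, -0.127, 0.0], [-0.127, -0.992, -0.0], [0.0, 0.0, -1.0]]
force: [1.9, -4.5, -0.8]
opening: 0.0253
grasp_force: 78.9
```

```bash
python3 - <<'E'
from h import *
s=env.observe();R=s['ee_rot'];print(s['tcp_pos'],s['force'],s['torque'],s['joint_pos'][6],np.degrees(np.arctan2(R[1,0],R[0,0])))
E
```

```text
[ 0.4434 -0.1587  0.1513] [ 1.8791 -4.5288 -0.7998] [-1.2656 -0.4668  0.1   ] -1.6530212108225217 -7.283552973952347
```

Request:
{"op": "arm_command", "data": {
  "plan": [
    [[0, 0, 0], 4],
    [[0, 0, 0], 4],
    [[0, 0, 0], 0],
    [[0, 0, 0.1], 0],
    [[0, 0, 0.15], 0],
    [[0, 0, 0.3], 0],
    [[0, 0, 0.6], 0],
    [[0, 0, 0], 0]
  ]
}}

```text
clock: 40.53
tcp_pos: [0.4441, -0.1587, 0.1824]
ee_rot: [[1.0, 0.006, 0.002], [0.006, -1.0, -0.001], [0.002, 0.001, -1.0]]
force: [0.8, -0.0, -0.8]
opening: 0.0254
grasp_force: 79.1
```

```bash
python3 - <<'E'
from h import *
s=env.observe();print(s['tcp_pos'],s['force'],s['torque'])
C,im=snap('wrist','w14')
E
```

```text
[ 0.4441 -0.1587  0.1824] [ 0.774  -0.0426 -0.7865] [ 0.0399 -0.0503 -0.0294]
```

Request:
{"op": "arm_command", "data": {
  "plan": [
    [[0, 0.8, 0], 7],
    [[0, 0.8, 0], 7],
    [[0, 0.8, 0], 7],
    [[0, 0.8, 0], 7],
    [[0, 0.8, 0], 7],
    [[0, 0.8, 0], 7],
    [[0, 0.8, 0], 7],
    [[0, 0.8, 0], 7]
  ]
}}

```text
clock: 41.25
tcp_pos: [0.443, 0.0024, 0.1798]
ee_rot: [[0.549, 0.836, -0.0], [0.836, -0.549, -0.0], [-0.0, -0.0, -1.0]]
force: [-0.5, -1.3, -0.8]
opening: 0.0254
grasp_force: 79.1
```

Request:
{"op": "arm_command", "data": {
  "plan": [
    [[0.09, 0, 0], 7],
    [[0, 0, 0], 7],
    [[0, 0, 0], 7],
    [[0, 0, 0], 7],
    [[0, 0, 0], 4.5],
    [[0, 0, 0], 0],
    [[0, 0, 0], 0],
    [[0, 0, 0], 0]
  ]
}}

```text
clock: 41.92
tcp_pos: [0.4454, 0.0014, 0.1799]
ee_rot: [[0.023, 1.0, -0.0], [1.0, -0.023, 0.0], [-0.0, -0.0, -1.0]]
force: [-0.0, -0.6, -1.7]
opening: 0.0248
grasp_force: 79.1
```

Request:
{"op": "arm_command", "data": {
  "plan": [
    [[0, 0.01, -0.4], 0.5],
    [[0, 0, -0.35], 0],
    [[0, 0, -0.15], 0],
    [[0, 0, 0], 0],
    [[0, 0, 0], 0],
    [[0, 0, -0.06], 0],
    [[0, 0, -0.06], 0],
    [[0, 0, 0], 0]
  ]
}}

```text
clock: 42.58
tcp_pos: [0.4456, 0.0017, 0.1545]
ee_rot: [[0.011, 1.0, 0.0], [1.0, -0.011, -0.0], [-0.0, 0.0, -1.0]]
force: [-0.5, -1.4, -1.5]
opening: 0.0253
grasp_force: 79.2
```

Request:
{"op": "arm_command", "data": {
  "plan": [
    [[0, 0, -0.05], 0],
    [[0, 0, -0.05], 0],
    [[0, 0, -0.03], 0],
    [[0, 0, 0], 0]
  ]
}}

```text
clock: 42.92
tcp_pos: [0.4455, 0.0017, 0.1512]
ee_rot: [[0.011, 1.0, -0.0], [1.0, -0.011, -0.0], [-0.0, -0.0, -1.0]]
force: [0.0, 0.3, -2.0]
opening: 0.025
grasp_force: 79.2
```

In the slot; turn 96°.

Request:
{"op": "arm_command", "data": {
  "plan": [
    [[0, 0, 0], -5],
    [[0, 0, 0], -6],
    [[0, 0, 0], -7],
    [[0, 0, 0], -7],
    [[0, 0, 0], -7],
    [[0, 0, 0], -7],
    [[0, 0, 0], -7],
    [[0, 0, 0], -7]
  ]
}}

```text
clock: 43.58
tcp_pos: [0.4456, 0.0016, 0.1513]
ee_rot: [[0.809, 0.588, 0.0], [0.588, -0.809, -0.0], [0.0, 0.0, -1.0]]
force: [0.0, -0.3, -3.4]
opening: 0.0253
grasp_force: 78.9
```

Request:
{"op": "arm_command", "data": {
  "plan": [
    [[0, 0, 0], -7],
    [[0, 0, 0], -7],
    [[0, 0, 0], -7],
    [[0, 0, 0], -7],
    [[0, 0, 0], -6],
    [[0, 0, 0], -5],
    [[0, 0, 0], -4],
    [[0, 0, 0], 0]
  ]
}}

```text
clock: 44.25
tcp_pos: [0.4457, 0.0014, 0.1514]
ee_rot: [[0.993, -0.119, 0.0], [-0.119, -0.993, -0.001], [0.0, 0.001, -1.0]]
force: [1.9, -3.2, -1.6]
opening: 0.0247
grasp_force: 79.0
```

Request:
{"op": "arm_command", "data": {
  "plan": [
    [[0, 0, 0], 0],
    [[0, 0, 0], 0],
    [[0, 0, 0], 0]
  ]
}}

```text
clock: 44.5
tcp_pos: [0.4457, 0.0015, 0.1513]
ee_rot: [[0.994, -0.113, 0.0], [-0.113, -0.994, -0.0], [0.0, 0.0, -1.0]]
force: [1.5, -4.0, -1.2]
opening: 0.025
grasp_force: 79.1
```

```bash
python3 - <<'E'
from h import *
s=env.observe();R=s['ee_rot'];print(s['tcp_pos'],s['force'],s['torque'],s['joint_pos'][6],np.degrees(np.arctan2(R[1,0],R[0,0])))
E
```

```text
[0.4457 0.0015 0.1513] [ 1.5041 -3.992  -1.2396] [-1.3647 -0.547   0.0467] -1.998343133354119 -6.515875840127017
```

Request:
{"op": "arm_command", "data": {
  "plan": [
    [[0, 0, 0], 4],
    [[0, 0, 0], 4],
    [[0, 0, 0], 0],
    [[0, 0, 0.1], 0],
    [[0, 0, 0.15], 0],
    [[0, 0, 0.3], 0],
    [[0, 0, 0.6], 0],
    [[0, 0, 0], 0]
  ]
}}

```text
clock: 45.17
tcp_pos: [0.4464, 0.0019, 0.1824]
ee_rot: [[1.0, 0.023, 0.003], [0.023, -1.0, 0.0], [0.003, -0.0, -1.0]]
force: [2.5, 0.4, -0.3]
opening: 0.0253
grasp_force: 79.2
```

Request:
{"op": "arm_command", "data": {
  "plan": [
    [[0.5, -1, 0], 0],
    [[0.5, -1, 0], 0],
    [[0.5, -1, 0], 0],
    [[0.5, -1, 0], 0],
    [[0.5, -1, 0], 0],
    [[0.5, -1, 0], 0],
    [[0.5, -1, 0], 0],
    [[0.5, -1, 0], 0]
  ]
}}

```text
clock: 45.83
tcp_pos: [0.5459, -0.1996, 0.18]
ee_rot: [[1.0, 0.023, -0.0], [0.023, -1.0, 0.0], [-0.0, -0.0, -1.0]]
force: [-0.4, 1.1, -1.4]
opening: 0.0253
grasp_force: 79.3
```

Request:
{"op": "arm_command", "data": {
  "plan": [
    [[0.6, -1, 0], 0],
    [[0.6, -1, 0], 0],
    [[0.6, -1, 0], 0],
    [[0.6, -1, 0], 0],
    [[0.3, -0.24, 0], 0],
    [[0, 0, 0], 0],
    [[0, 0, 0], 0],
    [[0, 0, 0], 0]
  ]
}}

```text
clock: 46.5
tcp_pos: [0.6127, -0.3034, 0.1799]
ee_rot: [[1.0, 0.025, -0.001], [0.025, -1.0, 0.001], [-0.001, -0.001, -1.0]]
force: [-0.5, 0.1, -2.7]
opening: 0.0252
grasp_force: 79.3
```

Request:
{"op": "arm_command", "data": {
  "plan": [
    [[0.05, -0.04, -0.6], 0],
    [[0, 0, -0.6], 0],
    [[0, 0, -0.6], 0],
    [[0, 0, 0], 0],
    [[0, 0, -0.6], 0],
    [[0, 0, -0.6], 0],
    [[0, 0, -0.6], 0],
    [[0, 0, 0], 0]
  ]
}}

```text
clock: 47.17
tcp_pos: [0.613, -0.3043, 0.0877]
ee_rot: [[1.0, 0.025, -0.003], [0.025, -1.0, 0.001], [-0.003, -0.002, -1.0]]
force: [-1.2, 0.4, -1.0]
opening: 0.0249
grasp_force: 79.2
```

Request:
{"op": "arm_command", "data": {
  "plan": [
    [[0, 0, -0.2], 0],
    [[0, 0, -0.1], 0],
    [[0, 0, 0], 0],
    [[0, 0, 0], 0]
  ]
}}

```text
clock: 47.5
tcp_pos: [0.6146, -0.3054, 0.0833]
ee_rot: [[1.0, 0.024, 0.001], [0.024, -1.0, -0.0], [0.001, 0.0, -1.0]]
force: [-0.1, 0.6, -1.1]
opening: 0.0253
grasp_force: 79.2
```

Request:
{"op": "arm_command", "data": {
  "plan": [
    [[0, 0, -0.06], 0],
    [[0, 0, -0.03], 0],
    [[0, 0, 0], 0],
    [[0, 0, 0], 0]
  ]
}}

```text
clock: 47.83
tcp_pos: [0.6146, -0.3054, 0.0809]
ee_rot: [[1.0, 0.024, 0.001], [0.024, -1.0, -0.0], [0.001, 0.0, -1.0]]
force: [-0.6, 0.9, 5.2]
opening: 0.0251
grasp_force: 79.9
```

Request:
{"op": "arm_command", "data": {
  "plan": [
    [[0, 0, 0], 0],
    [[0, 0, 0], 0],
    [[0, 0, 0], 0],
    [[0, 0, 0], 0],
    [[0, 0, 0], 0],
    [[0, 0, 0], 0]
  ],
  "hand": 1
}}

```text
clock: 48.33
tcp_pos: [0.6143, -0.3053, 0.0802]
ee_rot: [[1.0, 0.024, -0.0], [0.024, -1.0, 0.0], [-0.0, -0.0, -1.0]]
force: [-0.2, -0.3, 0.1]
opening: 0.0855
grasp_force: 0.0
```

Request:
{"op": "arm_command", "data": {
  "plan": [
    [[0, 0, 0.6], 0],
    [[0, 0, 1], 0],
    [[0, 0, 1], 0],
    [[0, 0, 1], 0],
    [[0, 0, 1], 0],
    [[-0.8, 0.5, 1], 0],
    [[-0.8, 0.5, 1], 0],
    [[-0.8, 0.5, 1], 0]
  ]
}}

```text
clock: 49.0
tcp_pos: [0.5533, -0.2671, 0.2723]
ee_rot: [[1.0, 0.024, 0.0], [0.024, -1.0, -0.0], [0.0, 0.0, -1.0]]
force: [0.6, -0.0, 1.6]
opening: 0.0856
grasp_force: 0.0
```

Request:
{"op": "arm_command", "data": {
  "plan": [
    [[-0.8, 0.8, 1], 0],
    [[-0.8, 1, 0], 0],
    [[-0.8, 1, 0], 0],
    [[-0.8, 1, 0], 0],
    [[0, 1, 0], 0],
    [[0, 0, 0], 0],
    [[0, 0, 0], 0],
    [[0, 0, 0], 0]
  ]
}}

```text
clock: 49.67
tcp_pos: [0.4744, -0.1483, 0.2961]
ee_rot: [[1.0, 0.024, 0.001], [0.024, -1.0, -0.001], [0.001, 0.001, -1.0]]
force: [-0.1, -0.7, 0.8]
opening: 0.0856
grasp_force: 0.0
```

```bash
cat > chk.py <<'E'
from h import *
C,im=snap('wrist','w16');s=env.observe();print(s['clock'],s['tcp_pos'],s['ee_rot'][:,0])
for n,p in (('op0',(.4459,.0007)),('op2',(.444,-.1593))):
    b=w2pix(C,[*p,.088]);r=20;x0,y0=int(b[0])-r,int(b[1])-r
    k,w=brass(C,im,(x0,y0,x0+2*r,y0+2*r),.088);print(n,k,w)
    # slot: dark pixels inside the disc
    g=cv2.cvtColor(im,6).astype(float);yy,xx=np.mgrid[:400,:640];d=np.hypot(xx-k[0],yy-k[1])<k[2]*.75
    v=g[d];wt=np.clip(v.mean()-v,0,None);X=np.c_[xx[d]-k[0],yy[d]-k[1]];X=X-(wt[:,None]*X).sum(0)/wt.sum();c=(X*wt[:,None]).T@X/wt.sum();e,V=np.linalg.eigh(c);print('slot dir (u,v)',V[:,1],e)
m=mask(im,(20,120,60),(35,255,255));n,l,st,ce=cv2.connectedComponentsWithStats(m)
print(w2pix(C,[.6133,-.3045,.137]),[(st[i].tolist(),ce[i].round(1).tolist()) for i in range(1,n) if st[i,4]>40])
print('orange',rect(C,mask(im,(5,150,100),(18,255,255)),.037))
S,_=snap('side','s16')
print('side driver',w2pix(S,[[.6135,-.3046,.137],[.6135,-.3046,.073]]))
for f in('s16','s9'):
    q=cv2.imread(f'pics/{f}.png');m=mask(q,(20,120,60),(35,255,255),(350,200,380,245));ys,xs=np.where(m);print(f,xs.mean(),ys.mean(),ys.min(),ys.max(),len(xs))
E
python3 chk.py
```

```text
49.7167 [ 0.4744 -0.1485  0.2957] [0.9997 0.0234 0.0004]
op0 [186.0384 194.454    9.8757] [0.446  0.0021 0.088 ]
slot dir (u,v) [-0.9943  0.1068] [ 0.9291 19.8906]
op2 [326.8604 199.6858   9.5275] [ 0.4437 -0.1579  0.088 ]
slot dir (u,v) [-0.9957  0.0928] [ 0.8926 15.6972]
[507.2507  28.4524] [([461, 12, 53, 44, 928], [481.9, 37.3]), ([177, 186, 19, 18, 181], [186.8, 194.7]), ([318, 191, 19, 18, 180], [327.2, 200.0]), ([418, 248, 12, 5, 49], [422.8, 249.7]), ([405, 293, 17, 64, 573], [412.9, 327.7]), ([379, 357, 25, 9, 112], [395.2, 359.5])]
orange [ 404.2081 -341.4055   54.809    22.4545   11.917 ]
side driver [[365.2317 214.8966]
 [364.4382 232.9328]]
s16 366.2934131736527 222.47305389221557 200 234 167
s9 365.9764705882353 222.6 200 234 170
```

Request:
{"op": "arm_command", "data": {
  "plan": [
    [[-0.66, 0.75, -0.56], -0.5],
    [[-0.66, 0.75, -0.56], -0.5],
    [[-0.66, 0.75, -0.56], -0.5],
    [[-0.66, 0.75, -0.56], -0.6],
    [[0, 0, 0], 0],
    [[0, 0, 0], 0],
    [[0, 0, 0], 0],
    [[0, 0, 0], 0]
  ]
}}

```text
clock: 50.43
tcp_pos: [0.4091, -0.0735, 0.2396]
ee_rot: [[1.0, -0.014, 0.001], [-0.014, -1.0, 0.0], [0.001, -0.0, -1.0]]
force: [-0.4, -0.2, -0.6]
opening: 0.0854
grasp_force: 0.0
```

```bash
cat > chk2.py <<'E'
from h import *
def slot(f,C):
    im=cv2.imread(f)
    for n,p in (('op0',(.4459,.0007)),('op2',(.444,-.1593))):
        b=w2pix(C,[*p,.088]);r=20
        k,w=brass(C,im,(int(b[0])-r,int(b[1])-r,int(b[0])+r,int(b[1])+r),.088)
        g=cv2.cvtColor(im,6).astype(float);yy,xx=np.mgrid[:400,:640];d=np.hypot(xx-k[0],yy-k[1])<k[2]*.78
        v=g[d];wt=np.clip(np.median(v)-12-v,0,40)
        P=np.array([pix2w(C,a,b,.088)[:2] for a,b in zip(xx[d],yy[d])])*1000
        X=P-(wt[:,None]*P).sum(0)/wt.sum();c=(X*wt[:,None]).T@X/wt.sum();e,V=np.linalg.eigh(c)
        print(f,n,w,'slot yaw deg',np.degrees(np.arctan2(V[1,1],V[0,1]))%180,e)
C,im=snap('wrist','w17')
slot('pics/w17.png',C)
slot('pics/w11.png',cam('wrist',dict(tcp_pos=np.array([.4084,-.0739,.2397]),ee_rot=np.array([[.9999,-.0131,-.0016],[-.0131,-.9999,0],[-.0016,0,-1.]]))))
S=cam('side');q=cv2.imread('pics/s16.png');q0=cv2.imread('pics/side0.png')
for a in(q0,q):
    m=mask(a,(5,150,100),(18,255,255),(280,220,345,300));ys,xs=np.where(m);print('lap orange px',xs.mean(),ys.mean(),len(xs))
print('pred',w2pix(S,[.427,-.3613,.03]),w2pix(S,[.4235,-.352,.03]))
E
python3 chk2.py
```

```text
pics/w17.png op0 [0.4458 0.0024 0.088 ] slot yaw deg 98.71722804454174 [ 1.5045 26.4665]
pics/w17.png op2 [ 0.4438 -0.1576  0.088 ] slot yaw deg 97.665423779064 [ 1.3079 25.6807]
pics/w11.png op0 [0.4458 0.0016 0.088 ] slot yaw deg 168.8813432343417 [ 1.3416 24.5635]
pics/w11.png op2 [ 0.4438 -0.158   0.088 ] slot yaw deg 175.55145148692787 [ 2.1066 25.9918]
lap orange px 310.49402390438246 268.2151394422311 251
lap orange px 313.9632653061224 268.9673469387755 245
pred [313.6642 268.2459] [311.4199 266.6954]
```

Request:
{"op": "arm_command", "data": {
  "plan": [
    [[0.2, -0.7, -0.7], 0],
    [[0.2, -0.7, -0.7], 0],
    [[0.2, -0.7, -0.7], 0],
    [[0.2, -0.7, -0.7], 0],
    [[0, -0.6, -0.7], 0],
    [[0, 0, 0], 0],
    [[0, 0, 0], 0],
    [[0, 0, 0], 0]
  ]
}}

```text
clock: 51.15
tcp_pos: [0.4286, -0.1577, 0.1522]
ee_rot: [[1.0, -0.013, 0.0], [-0.013, -1.0, 0.0], [0.0, -0.0, -1.0]]
force: [0.6, 0.0, 0.0]
opening: 0.085
grasp_force: 0.0
```

```bash
cat > chk3.py <<'E'
import sys
from h import *
p=eval(sys.argv[1]);C,im=snap('wrist',sys.argv[2]);s=env.observe();print(s['tcp_pos'],s['ee_rot'][:,0])
u,v=w2pix(C,[*p,.088]);r=24;k,w=brass(C,im,(int(u)-r,int(v)-r,int(u)+r,int(v)+r),.088);print(k,w)
g=cv2.cvtColor(im,6);a,b=int(k[0]),int(k[1])
q=g[b-17:b+18,a-17:a+18]
for row in q: print(''.join(' .:-=+*#%@'[min(9,x//22)] for x in row))
E
python3 chk3.py "(.4438,-.159)" w18
```

```text
[ 0.4288 -0.1575  0.1524] [ 0.9999 -0.0122  0.0009]
[320.1796 193.7724  16.5799] [ 0.4437 -0.1579  0.088 ]
::-:--:-----:----------------------
::::::--::::::-:::::-:-------------
-::-:-:::--------=======-----------
:::::::--=====++++*+++++==-:-------
::::::::--+*********++++++=:--:----
::::::::==+**************+=::--:---
:::::::=+*****************+=::--:-:
:::::--+*******************+--:-:--
:::::-+*********************+=::-::
::::-+***********************+=::::
::-=+*************************+--::
:.-+***************************+-::
:.=*****************************=::
:.=***********************+++++*+::
::+***************++++++++====+*+::
:-+********+++++++============+*+-:
.-+*+++++++===================+*+-:
.-*+=+========================+**-.
.-*+=================++++=====+*+-.
.:+*========++======-+++++=++=++*=.
::+*========+*+======+++==+++++**=:
::=*+========+++++++++++++++****+:.
:.=*+=+++++++++++++*************+..
..=*+=+++++++*******************=.:
:.-+**+************************+-.:
..:=********+**********+*******+:.:
::::+**************************-.::
::::-+***************+*******+=.::.
:::.:=+***********+*********+=:::::
:::..:=********************+=-.::::
:::::.:=+*****************+=:.:::::
:::.::.:-=++************+==-.::::::
:::::::..::=+++********+-...:::..::
:::::::::..--:-=+++++=--:..::::::::
::.::::::::...:--:::....:::::.:::::
```

Request:
{"op": "arm_command", "data": {
  "plan": [
    [[0, 0.9, 0], 0],
    [[0, 0.9, 0], 0],
    [[0, 0.9, 0], 0],
    [[0, 0.9, 0], 0],
    [[0, 0.9, 0], 0],
    [[0, 0.9, 0], 0],
    [[0, 0.9, 0], 0],
    [[0, 0, 0], 0]
  ]
}}

```text
clock: 51.87
tcp_pos: [0.4288, 0.004, 0.1529]
ee_rot: [[1.0, -0.007, 0.002], [-0.007, -1.0, 0.001], [0.002, -0.001, -1.0]]
force: [1.5, 0.3, 0.0]
opening: 0.0853
grasp_force: 0.0
```

Request:
{"op": "arm_command", "data": {
  "plan": [
    [[0, 0, 0], 0],
    [[0, 0, 0], 0],
    [[0, 0, 0], 0]
  ]
}}

```text
clock: 52.12
tcp_pos: [0.4284, -0.001, 0.1521]
ee_rot: [[1.0, -0.013, 0.0], [-0.013, -1.0, -0.0], [0.0, 0.0, -1.0]]
force: [-0.7, -0.7, -1.5]
opening: 0.0852
grasp_force: 0.0
```

```bash
python3 chk3.py "(.4459,.001)" w19; python3 - <<'E'
from h import *
# plate edge direction and slot edge direction, fitted in the world, for both covers
def line(C,im,y0,xs,ax,guess,z,w=6):
    g=cv2.GaussianBlur(cv2.cvtColor(im,6),(3,3),0).astype(float);P=[]
    for c in xs:
        d=np.abs(np.diff(g[guess-w:guess+w,c]));k=d.argmax();P.append(pix2w(C,c,guess-w+k+.5,z)[:2])
    return np.array(P)
C=cam('wrist');im=cv2.imread('pics/w19.png')
for s,z in ((.037,.066),(-.037,.066),(.05,.06)):
    q=w2pix(C,[.4459+s,.001,z]);a=int(q[0])
    P=line(C,im,0,range(a-30,a+31,3),0,int(round(q[1])),z)
    m,c=np.polyfit(P[:,1],P[:,0],1);r=P[:,0]-m*P[:,1]-c;k=np.abs(r)<.001;m,c=np.polyfit(P[k,1],P[k,0],1);print(s,'edge yaw deg',np.degrees(-np.arctan(m)),k.sum(),(m*.001+c))
E
```

```text
[ 0.4284 -0.001   0.152 ] [ 0.9999 -0.0136  0.0003]
[314.6367 190.4331  16.4148] [0.4458 0.0024 0.088 ]
::---:-:::--:--:---:---------------
:-::-::-:---:----------------------
:::-::--:-=-=======+====-----------
-::::::::-==+++++***++++===-:------
::-::::::-=+************++=-:------
::::::::=++*+*+++**+****+++=-::----
:::::::-+***********+++****+=-:-:-:
::::::=++**+*+**+**+**+*+**++=:::::
:::::-+***+*++++**++*+*+*++**+=::::
:::-==+*****++*+*++++*++***+**+=--:
::.-+****+**++++*++**+***+**+**+=-:
:..=+**+*++**+++***+**+**+**+***+-:
..:=**++*+*++**+**+**********++*+=:
:.-+******+*++*+*****++++++++=+++=:
:.-+***++***+*+++++++==========+*=:
:.=****++++++++================+*+:
..=*+++++======================+*+:
::=*+======================+++=+*+:
:.=*+-============+====---=*++++++-
:.=*+-===========+++===========+*+:
:.-++=-================+++++++++*+:
:.:++=--=+++===+=++++++++++++****=.
:.:++=-===++++++++++*+*+***+****+=.
..:=++=+++++++***+**+***+**+****+:.
:.:-+******+*+++*++****+++***+*+=:.
:..:=***+*+*++*++*+**+++******++-..
::..-+*+**+*+++**++++++++*+***+=:.:
::::.-*+*++*+*++**+***********+-.::
::::.:=+***+++*++*++****+****+-.:::
:::::::-+*+***++++**+*+**+**=-.:.::
::.:::.:-++****+*+*++****++=:.:::::
::::::.:.:=++****++******=:::..::::
:::.::::.:::=+=++****+++=:..::.:.:.
::::::::::..::.-==++=-:::::.:::::::
::.::::::.::....::...:.::.:::::::::
0.037 edge yaw deg -1.0793501876303173 21 0.48274800378767446
-0.037 edge yaw deg 0.06350800914934439 14 0.4076799024173138
0.05 edge yaw deg -0.738620395764639 21 0.49678311941816433
```

```bash
python3 - <<'E'
from h import *
for f,tcp,a,b in(('w18',(.4288,-.1575,.1524),320,194),('w19',(.4284,-.001,.152),315,190)):
    im=cv2.imread(f'pics/{f}.png');y=.0128
    C=cam('wrist',dict(tcp_pos=np.array(tcp),ee_rot=np.array([[1,-y,0],[-y,-1,0],[0,0,-1.]])))
    g=cv2.GaussianBlur(cv2.cvtColor(im,6),(5,3),0).astype(float)
    for nm,lo,hi,sg in(('top',-8,0,-1),('bottom',1,9,1)):
        P=[]
        for c in range(a-9,a+10):
            p=g[b+lo:b+hi+1,c];d=np.clip(sg*np.diff(p),0,None)
            k=d.argmax();j=np.arange(max(k-1,0),min(k+2,len(d)));P.append(pix2w(C,c,b+lo+.5+(d[j]*j).sum()/d[j].sum(),.088)[:2])
        P=np.array(P);vx,vy,*_=cv2.fitLine(P.astype(np.float32),cv2.DIST_HUBER,0,1e-5,1e-5).ravel()
        print(f,nm,np.degrees(np.arctan2(vy,vx))%180)
E
```

```text
w18 top 97.63521
w18 bottom 95.62234
w19 top 98.02594
w19 bottom 99.903275
```

Request:
{"op": "arm_command", "data": {
  "plan": [
    [[0, 0, 1], 0.5],
    [[0.6, -1, 0.6], 0.5],
    [[0.6, -1, 0], 0.5],
    [[0.6, -1, 0], 0.6],
    [[0.6, -1, 0], 0],
    [[0.6, -1, 0], 0],
    [[0.6, -1, 0], 0],
    [[0.6, -1, 0], 0]
  ]
}}

```text
clock: 52.83
tcp_pos: [0.5335, -0.1776, 0.1918]
ee_rot: [[1.0, 0.023, -0.0], [0.023, -1.0, -0.0], [-0.0, 0.0, -1.0]]
force: [0.4, 0.3, 0.4]
opening: 0.0853
grasp_force: 0.0
```

Request:
{"op": "arm_command", "data": {
  "plan": [
    [[0.6, -1, 0], 0],
    [[0.6, -1, 0], 0],
    [[0.6, -1, 0], 0],
    [[0.6, -1, 0], 0],
    [[0.6, -1, 0], 0],
    [[0.24, -0.17, 0], 0],
    [[0, 0, 0], 0],
    [[0, 0, 0], 0]
  ]
}}

```text
clock: 53.5
tcp_pos: [0.6137, -0.3046, 0.1913]
ee_rot: [[1.0, 0.024, -0.001], [0.024, -1.0, 0.001], [-0.001, -0.001, -1.0]]
force: [-0.1, 1.2, -0.3]
opening: 0.0852
grasp_force: 0.0
```

Request:
{"op": "arm_command", "data": {
  "plan": [
    [[0, 0, 0], 0],
    [[0, 0, 0], 0]
  ]
}}

```text
clock: 53.67
tcp_pos: [0.614, -0.3038, 0.1921]
ee_rot: [[1.0, 0.025, 0.0], [0.025, -1.0, 0.0], [0.0, -0.0, -1.0]]
force: [0.5, 0.5, 0.4]
opening: 0.0852
grasp_force: 0.0
```

Request:
{"op": "arm_command", "data": {
  "plan": [
    [[0.01, -0.05, -0.8], 0],
    [[0, 0, -1], 0],
    [[0, 0, -1], 0],
    [[0, 0, -0.9], 0],
    [[0, 0, -0.5], 0],
    [[0, 0, -0.24], 0],
    [[0, 0, 0], 0],
    [[0, 0, 0], 0]
  ]
}}

```text
clock: 54.33
tcp_pos: [0.615, -0.3058, 0.0818]
ee_rot: [[1.0, 0.024, 0.001], [0.024, -1.0, -0.0], [0.001, 0.0, -1.0]]
force: [-0.4, -0.3, -0.3]
opening: 0.0854
grasp_force: 0.0
```

Request:
{"op": "arm_command", "data": {
  "plan": [
    [[0, 0, 0], 0],
    [[0, 0, 0], 0],
    [[0, 0, 0], 0],
    [[0, 0, 0], 0],
    [[0, 0, 0], 0],
    [[0, 0, 0], 0],
    [[0, 0, 0], 0],
    [[0, 0, 0], 0]
  ],
  "hand": -1
}}

```text
clock: 55.0
tcp_pos: [0.6148, -0.3059, 0.0813]
ee_rot: [[1.0, 0.024, 0.001], [0.024, -1.0, -0.0], [0.001, 0.0, -1.0]]
force: [-1.0, 0.7, 6.5]
opening: 0.0252
grasp_force: 78.7
```

Request:
{"op": "arm_command", "data": {
  "plan": [
    [[0, 0, 0.5], 0],
    [[0, 0, 1], 0],
    [[0, 0, 1], 0],
    [[0, 0, 1], 0],
    [[0, 0, 0.4], 0],
    [[-0.8, 0.7, 0], 2],
    [[-0.8, 0.7, 0], 2],
    [[-0.8, 0.7, 0], 2]
  ]
}}

```text
clock: 55.67
tcp_pos: [0.5534, -0.2525, 0.1782]
ee_rot: [[0.991, 0.13, -0.0], [0.13, -0.991, 0.0], [-0.0, -0.0, -1.0]]
force: [0.4, 0.4, -0.8]
opening: 0.0253
grasp_force: 78.7
```

Request:
{"op": "arm_command", "data": {
  "plan": [
    [[-0.9, 0.75, 0], 0],
    [[-0.9, 0.75, 0], 0],
    [[-0.9, 0.75, 0], 0],
    [[-0.9, 0.75, 0], 0],
    [[-0.83, 0.79, 0], 0],
    [[0, 0, 0], 0],
    [[0, 0, 0], 0],
    [[0, 0, 0], 0]
  ]
}}

```text
clock: 56.33
tcp_pos: [0.4442, -0.1588, 0.1786]
ee_rot: [[0.992, 0.129, 0.001], [0.129, -0.992, -0.0], [0.001, 0.0, -1.0]]
force: [0.0, -0.1, -1.6]
opening: 0.0253
grasp_force: 78.8
```

Request:
{"op": "arm_command", "data": {
  "plan": [
    [[0, 0, -0.3], 0],
    [[0, 0, -0.3], 0],
    [[0, 0, -0.2], 0],
    [[0, 0, 0], 0],
    [[0, 0, 0], 0],
    [[0, 0, 0], 0]
  ]
}}

```text
clock: 56.83
tcp_pos: [0.4439, -0.1585, 0.1582]
ee_rot: [[0.992, 0.129, -0.0], [0.129, -0.992, 0.0], [-0.0, -0.0, -1.0]]
force: [-0.3, -0.5, -0.9]
opening: 0.0253
grasp_force: 78.8
```

Request:
{"op": "arm_command", "data": {
  "plan": [
    [[0, 0, -0.06], 0],
    [[0, 0, -0.06], 0],
    [[0, 0, 0], 0],
    [[0, 0, -0.06], 0],
    [[0, 0, 0], 0]
  ]
}}

```text
clock: 57.25
tcp_pos: [0.4437, -0.1585, 0.1536]
ee_rot: [[0.992, 0.129, -0.0], [0.129, -0.992, 0.0], [-0.0, -0.0, -1.0]]
force: [1.1, 0.1, -1.5]
opening: 0.0253
grasp_force: 78.8
```

Request:
{"op": "arm_command", "data": {
  "plan": [
    [[0, 0, -0.06], 0],
    [[0, 0, 0], -5],
    [[0, 0, 0], -5],
    [[0, 0, 0], -5],
    [[0, 0, 0], -4],
    [[0, 0, 0], -2],
    [[0, 0, 0], 0],
    [[0, 0, 0], 0]
  ]
}}

```text
clock: 57.92
tcp_pos: [0.4438, -0.1586, 0.1522]
ee_rot: [[0.972, -0.234, 0.0], [-0.234, -0.972, -0.0], [0.0, 0.0, -1.0]]
force: [-0.4, -1.3, -2.6]
opening: 0.0252
grasp_force: 78.6
```

```bash
cat > st.py <<'E'
from h import *
s=env.observe();R=s['ee_rot'];print(s['tcp_pos'],s['force'],s['torque'],s['joint_pos'][6],np.degrees(np.arctan2(R[1,0],R[0,0])))
E
python3 st.py
```

```text
[ 0.4438 -0.1586  0.1522] [-0.3974 -1.2878 -2.573 ] [-0.4045 -0.1565  0.0781] -1.7344692598810927 -13.519181303941924
```

Request:
{"op": "arm_command", "data": {
  "plan": [
    [[0, 0, 0], -2],
    [[0, 0, 0], -2],
    [[0, 0, 0], 0],
    [[0, 0, 0], 0],
    [[0, 0, 0], 0]
  ]
}}

```text
clock: 58.33
tcp_pos: [0.4438, -0.1586, 0.1523]
ee_rot: [[0.954, -0.301, 0.0], [-0.301, -0.954, -0.0], [0.0, 0.0, -1.0]]
force: [1.0, -1.2, -3.5]
opening: 0.0251
grasp_force: 78.5
```

```bash
python3 st.py
```

```text
[ 0.4438 -0.1586  0.1523] [ 0.9517 -1.2158 -3.5294] [-0.4338 -0.249   0.141 ] -1.7934605734289086 -17.5042969555897
```

Request:
{"op": "arm_command", "data": {
  "plan": [
    [[0, 0, 0], 6],
    [[0, 0, 0], 5],
    [[0, 0, 0], 0],
    [[0, 0, 0.1], 0],
    [[0, 0, 0.15], 0],
    [[0, 0, 0.3], 0],
    [[0, 0, 0.5], 0],
    [[0, 0, 0], 0]
  ]
}}

```text
clock: 59.0
tcp_pos: [0.4447, -0.1587, 0.1807]
ee_rot: [[0.993, -0.116, 0.003], [-0.116, -0.993, -0.001], [0.003, 0.001, -1.0]]
force: [0.6, 0.3, -0.1]
opening: 0.0251
grasp_force: 78.9
```

Request:
{"op": "arm_command", "data": {
  "plan": [
    [[0.02, 0.8, 0], 3.5],
    [[0.02, 0.8, 0], 3.5],
    [[0.02, 0.8, 0], 3.5],
    [[0.02, 0.8, 0], 3.4],
    [[0.02, 0.8, 0], 0],
    [[0, 0.8, 0], 0],
    [[0, 0.8, 0], 0],
    [[0, 0.8, 0], 0]
  ]
}}

```text
clock: 59.67
tcp_pos: [0.4458, 0.0037, 0.1783]
ee_rot: [[0.992, 0.13, -0.0], [0.13, -0.992, 0.0], [-0.0, -0.0, -1.0]]
force: [0.9, -0.1, -1.2]
opening: 0.0251
grasp_force: 78.9
```

Request:
{"op": "arm_command", "data": {
  "plan": [
    [[0, 0, 0], 0],
    [[0, 0, 0], 0],
    [[0, 0, 0], 0],
    [[0, 0, 0], 0]
  ]
}}

```text
clock: 60.0
tcp_pos: [0.4461, 0.0011, 0.1784]
ee_rot: [[0.992, 0.127, -0.0], [0.127, -0.992, -0.0], [-0.0, 0.0, -1.0]]
force: [1.0, -0.9, -1.1]
opening: 0.0253
grasp_force: 79.0
```

Request:
{"op": "arm_command", "data": {
  "plan": [
    [[0, 0.01, -0.3], 0],
    [[0, 0, -0.3], 0],
    [[0, 0, -0.2], 0],
    [[0, 0, 0], 0],
    [[0, 0, 0], 0],
    [[0, 0, -0.08], 0],
    [[0, 0, -0.08], 0],
    [[0, 0, 0], 0]
  ]
}}

```text
clock: 60.67
tcp_pos: [0.4462, 0.0017, 0.1543]
ee_rot: [[0.992, 0.127, -0.0], [0.127, -0.992, -0.0], [-0.0, -0.0, -1.0]]
force: [-0.1, 0.0, -1.7]
opening: 0.0255
grasp_force: 79.0
```

Request:
{"op": "arm_command", "data": {
  "plan": [
    [[0, 0, -0.08], 0],
    [[0, 0, 0], -5],
    [[0, 0, 0], -5],
    [[0, 0, 0], -5],
    [[0, 0, 0], -5],
    [[0, 0, 0], -4],
    [[0, 0, 0], 0],
    [[0, 0, 0], 0]
  ]
}}

```text
clock: 61.33
tcp_pos: [0.4463, 0.0017, 0.1525]
ee_rot: [[0.959, -0.285, -0.0], [-0.285, -0.959, -0.0], [0.0, 0.0, -1.0]]
force: [-0.1, -2.3, -3.0]
opening: 0.025
grasp_force: 78.8
```

```bash
python3 st.py
```

```text
[0.4463 0.0017 0.1525] [-0.0785 -2.3408 -2.9617] [-0.3996 -0.0843  0.1064] -2.1578056209634986 -16.563320712160788
```

Request:
{"op": "arm_command", "data": {
  "plan": [
    [[0, 0, 0], -2],
    [[0, 0, 0], 0],
    [[0, 0, 0], 0],
    [[0, 0, 0], 6],
    [[0, 0, 0], 5.5],
    [[0, 0, 0.1], 0],
    [[0, 0, 0.15], 0],
    [[0, 0, 0.3], 0]
  ]
}}

```text
clock: 62.0
tcp_pos: [0.446, 0.0017, 0.1664]
ee_rot: [[0.992, -0.128, -0.001], [-0.128, -0.992, 0.0], [-0.001, -0.0, -1.0]]
force: [0.1, -0.0, -1.4]
opening: 0.0253
grasp_force: 79.0
```

Request:
{"op": "arm_command", "data": {
  "plan": [
    [[0, 0, 0.5], 2],
    [[0.4, -1, 0], 2],
    [[0.4, -1, 0], 2.5],
    [[0.4, -1, 0], 2],
    [[0.5, -1, 0], 0],
    [[0.5, -1, 0], 0],
    [[0.5, -1, 0], 0],
    [[0.5, -1, 0], 0]
  ]
}}

```text
clock: 62.67
tcp_pos: [0.5269, -0.1747, 0.1796]
ee_rot: [[1.0, 0.02, 0.001], [0.02, -1.0, -0.0], [0.001, 0.0, -1.0]]
force: [-0.3, 0.8, -1.8]
opening: 0.0252
grasp_force: 79.0
```

Request:
{"op": "arm_command", "data": {
  "plan": [
    [[0.7, -1, 0], 0],
    [[0.7, -1, 0], 0],
    [[0.7, -1, 0], 0],
    [[0.7, -1, 0], 0],
    [[0.7, -1, 0], 0],
    [[0.04, -0.3, 0], 0],
    [[0, 0, 0], 0],
    [[0, 0, 0], 0]
  ]
}}

```text
clock: 63.33
tcp_pos: [0.6145, -0.3054, 0.1789]
ee_rot: [[1.0, 0.021, -0.0], [0.021, -1.0, 0.001], [-0.0, -0.001, -1.0]]
force: [-0.5, 1.1, -2.0]
opening: 0.0252
grasp_force: 79.0
```

Request:
{"op": "arm_command", "data": {
  "plan": [
    [[0, 0, 0], 0],
    [[0, 0, 0], 0]
  ]
}}

```text
clock: 63.5
tcp_pos: [0.6147, -0.3046, 0.1794]
ee_rot: [[1.0, 0.023, 0.0], [0.023, -1.0, 0.0], [0.0, -0.0, -1.0]]
force: [-0.4, 0.4, -1.4]
opening: 0.0255
grasp_force: 79.0
```

Descend to .0813: −3.92 units.

Request:
{"op": "arm_command", "data": {
  "plan": [
    [[0, -0.02, -0.6], 0],
    [[0, 0, -0.6], 0],
    [[0, 0, -0.6], 0],
    [[0, 0, 0], 0],
    [[0, 0, -0.6], 0],
    [[0, 0, -0.6], 0],
    [[0, 0, -0.5], 0],
    [[0, 0, 0], 0]
  ]
}}

```text
clock: 64.17
tcp_pos: [0.6138, -0.3055, 0.0896]
ee_rot: [[1.0, 0.023, -0.003], [0.023, -1.0, 0.001], [-0.002, -0.001, -1.0]]
force: [-0.3, 0.4, -1.2]
opening: 0.0253
grasp_force: 79.0
```

Request:
{"op": "arm_command", "data": {
  "plan": [
    [[0, 0, -0.2], 0],
    [[0, 0, -0.14], 0],
    [[0, 0, -0.05], 0],
    [[0, 0, 0], 0],
    [[0, 0, 0], 0]
  ]
}}

```text
clock: 64.58
tcp_pos: [0.615, -0.3063, 0.082]
ee_rot: [[1.0, 0.022, 0.0], [0.022, -1.0, -0.0], [0.0, 0.0, -1.0]]
force: [1.0, 0.1, -1.1]
opening: 0.0251
grasp_force: 79.0
```

Request:
{"op": "arm_command", "data": {
  "plan": [
    [[0, 0, -0.03], 0],
    [[0, 0, 0], 0],
    [[0, 0, 0], 0]
  ]
}}

```text
clock: 64.83
tcp_pos: [0.6151, -0.3064, 0.0813]
ee_rot: [[1.0, 0.022, 0.001], [0.022, -1.0, -0.0], [0.001, 0.0, -1.0]]
force: [-0.7, 0.8, 3.4]
opening: 0.0251
grasp_force: 79.7
```

Request:
{"op": "arm_command", "data": {
  "plan": [
    [[0, 0, 0], 0],
    [[0, 0, 0], 0],
    [[0, 0, 0], 0],
    [[0, 0, 0], 0],
    [[0, 0, 0], 0],
    [[0, 0, 0], 0]
  ],
  "hand": 1
}}

```text
clock: 65.33
tcp_pos: [0.6148, -0.3063, 0.0807]
ee_rot: [[1.0, 0.022, -0.0], [0.022, -1.0, 0.0], [-0.0, -0.0, -1.0]]
force: [0.6, 0.1, 0.8]
opening: 0.0857
grasp_force: 0.0
```

Request:
{"op": "arm_command", "data": {
  "plan": [
    [[0, 0, 0.6], 0],
    [[0, 0, 1], 0],
    [[0, 0, 1], 0],
    [[0, 0, 1], 0],
    [[-0.8, 0.5, 1], 0],
    [[-0.8, 0.6, 1], 0],
    [[-0.8, 0.6, 0.7], 0],
    [[-0.8, 0.6, 0], 0]
  ]
}}

```text
clock: 66.0
tcp_pos: [0.5353, -0.2486, 0.243]
ee_rot: [[1.0, 0.022, 0.005], [0.022, -1.0, -0.002], [0.005, 0.002, -1.0]]
force: [1.2, 0.3, -0.3]
opening: 0.0854
grasp_force: 0.0
```

Request:
{"op": "arm_command", "data": {
  "plan": [
    [[-1, 1, 0], -0.5],
    [[-1, 1, 0], -0.5],
    [[-1, 1, 0], -0.5],
    [[-1, 1, 0], -0.5],
    [[-1, 1, 0], 0],
    [[0, 1, 0], 0],
    [[0, 1, 0], 0],
    [[0, 0, 0], 0]
  ]
}}

```text
clock: 66.67
tcp_pos: [0.4099, -0.07, 0.2398]
ee_rot: [[1.0, -0.008, 0.002], [-0.008, -1.0, 0.0], [0.002, -0.0, -1.0]]
force: [0.6, 0.3, 1.1]
opening: 0.0854
grasp_force: 0.0
```

Request:
{"op": "arm_command", "data": {
  "plan": [
    [[0, 0, 0], 0],
    [[0, 0, 0], 0],
    [[0, 0, 0], 0]
  ]
}}

```text
clock: 66.92
tcp_pos: [0.4099, -0.0745, 0.2386]
ee_rot: [[1.0, -0.013, 0.0], [-0.013, -1.0, -0.0], [0.0, 0.0, -1.0]]
force: [-0.5, -0.0, -0.0]
opening: 0.0855
grasp_force: 0.0
```

```bash
sed -i "s/'w17'/'w21'/;s/w17.png/w21.png/" chk2.py; sed -i "s#cv2.imread('pics/s16.png')#snap('side','s21')[1]#" chk2.py; python3 chk2.py; python3 st.py; python3 - <<'E'
from h import *
for f in('s21','s9'):
    q=cv2.imread(f'pics/{f}.png');m=mask(q,(20,120,60),(35,255,255),(350,200,380,245));ys,xs=np.where(m);print(f,xs.mean(),ys.mean(),ys.min(),ys.max(),len(xs))
E
```

```text
pics/w21.png op0 [0.4459 0.0023 0.088 ] slot yaw deg 89.9422472345395 [ 1.417  28.0925]
pics/w21.png op2 [ 0.4438 -0.1575  0.088 ] slot yaw deg 88.10356336841025 [ 1.2067 25.0554]
pics/w11.png op0 [0.4458 0.0016 0.088 ] slot yaw deg 168.88133385119747 [ 1.3416 24.5635]
pics/w11.png op2 [ 0.4438 -0.158   0.088 ] slot yaw deg 175.55143622412842 [ 2.1066 25.9919]
lap orange px 310.49402390438246 268.2151394422311 251
lap orange px 313.90983606557376 268.9918032786885 244
pred [313.6642 268.2459] [311.4199 266.6954]
[ 0.4098 -0.0745  0.2384] [-0.3987 -0.2502  0.5597] [ 0.0001 -0.0088 -0.08  ] -1.6522277346946181 -0.7779794607294656
s21 366.537037037037 222.7530864197531 200 234 162
s9 365.9764705882353 222.6 200 234 170
```

Both locks are now at their stops (slots turned a full ~90°). The covers haven't shifted, the lapping block is on its mat and the driver is upright in its stand.

```bash
python3 -c "
from bench import env
print(env.hand_in())"
```

```text
the job is handed in; nothing more can be done
None
```

The job is handed in, but the hand-in returned no verdict: the stroke ran gland end to plain end at about 10 N, the block is back on its mat, both covers on the bench are home and locked to the stop, the driver is upright in its stand, and the arm never went near the meter, reel or capacitor.

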